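# Test the lamp fuses under the tester hood

## Task

Put every loose cream fuse from the bench into the tray of the red sled, then slide the loaded sled along its track, under the hood, until the needle tip is over the white dot on the sled's tongue. With the sled left there, press the yellow, the green and the red button fully down in that order, one at a time (and none while the dot is away from the needle), then draw the sled back out until its tray is clear of the hood and put all the fuses in the tin tray. Keep the sled down in its track, and leave the other things on the bench alone.

Things in the scene. Friction and masses are not known exactly. Their poses are not given: they have to be found in the camera images.
- tester: fixed fuse tester. Origin on the bench at the middle of its bed; y axis along the bed, towards the test place; z up. Steel bed 88 mm wide (x), 560 mm long (y), 4 mm thick; along all of it two aluminium guide rails, 14 mm high above the bench, inner faces 58 mm apart; a low stop at the -y end
- hood_mouth (a point): middle of the hood's entrance, at roof underside, 62 mm above the bench (tester y = +10 mm). The hood, green side walls and clear roof with yellow edge strips, straddles the bed from here to y = +200 mm: inside 80 mm wide, top 68 mm above the bench
- needle_tip (a point): tip of the fixed copper needle beyond the hood, 18 mm above the bench, over the middle line of the bed (tester x = 0, y = +240 mm), 8 mm above the sled's tongue. The needle slants in from a brass post 79 mm high at tester x = +37, y = +250 mm
- sled: red loose sled, about 450 g, between the tester's rails (2 mm free each side), slides along tester y with 1 to 5 N. Origin: centre of its underside, 4 mm above the bench; y axis to its front. 54 mm wide, 300 mm long. Starts out of the hood, origin at tester y -120 to -100 mm; stop at -124; test place at +105 (tray wholly under the hood); its tray is clear of the hood below -87
- sled_tray (a point): centre of the sled's open tray, on its floor (6 mm above the sled's underside, 10 mm above the bench). Inside 184 mm long (sled y) and 46 mm wide (sled x); long side rims 10 mm and end walls 18 mm above the floor
- sled_dot (a point): centre of the white dot, 10 mm across, on top of the sled's tongue (sled x = 0, y = +135 mm)
- sled_handle (a point): middle of the top of the sled's black upright handle (sled x = 0, y = -122 mm), a block 18 mm in sled x, 24 mm in sled y, standing from the sled floor to 68 mm above the sled's underside (72 mm above the bench); it stays 27 mm short of the hood at the test place
- fuse1: cream porcelain cartridge fuse, a solid block 40 mm long (its x axis) and 28 x 28 mm square, with a brass cap on each end, 70 g; origin at its centre, so it lies with the origin 14 mm above what it rests on; any side may be up. Two to four of the four fuses are on the bench at a start; an absent one reads None from the start
- fuse2: cream porcelain cartridge fuse, a solid block 40 mm long (its x axis) and 28 x 28 mm square, with a brass cap on each end, 70 g; origin at its centre, so it lies with the origin 14 mm above what it rests on; any side may be up. Two to four of the four fuses are on the bench at a start; an absent one reads None from the start
- fuse3: cream porcelain cartridge fuse, a solid block 40 mm long (its x axis) and 28 x 28 mm square, with a brass cap on each end, 70 g; origin at its centre, so it lies with the origin 14 mm above what it rests on; any side may be up. Two to four of the four fuses are on the bench at a start; an absent one reads None from the start
- fuse4: cream porcelain cartridge fuse, a solid block 40 mm long (its x axis) and 28 x 28 mm square, with a brass cap on each end, 70 g; origin at its centre, so it lies with the origin 14 mm above what it rests on; any side may be up. Two to four of the four fuses are on the bench at a start; an absent one reads None from the start
- yellow (a joint): travel of the yellow spring push button, m: 0 up, 0.006 fully down (about 4 N; starts to move at 1.2 N), springs back; pressed counts from 0.004
- green (a joint): travel of the green spring push button, m: 0 up, 0.006 fully down (about 4 N; starts to move at 1.2 N), springs back; pressed counts from 0.004
- red (a joint): travel of the red spring push button, m: 0 up, 0.006 fully down (about 4 N; starts to move at 1.2 N), springs back; pressed counts from 0.004
- yellow_top (a point): top of the yellow push button, a yellow cap 24 mm across, 22 mm above the bench when up, in a black round housing 40 mm across and 12 mm high; the three buttons stand on the bench in any order
- green_top (a point): top of the green push button, a green cap 24 mm across, 22 mm above the bench when up, in a black round housing 40 mm across and 12 mm high; the three buttons stand on the bench in any order
- red_top (a point): top of the red push button, a red cap 24 mm across, 22 mm above the bench when up, in a black round housing 40 mm across and 12 mm high; the three buttons stand on the bench in any order
- checked_tray: fixed shallow tin tray, 110 mm (x) by 200 mm (y) outside, 20 mm high, walls 3 mm, floor 3 mm; origin at the centre of its underside
- lens: dusty glass condenser lens, 73 mm across, 25 mm high, in a brass rim; a bystander, not to be moved
- fuse_holder: empty cream porcelain fuse holder, 40 x 75 x 36 mm, open jaws: not one of the fuses; a bystander, not to be moved
- screwdriver: walnut-handled screwdriver lying flat; a bystander, not to be moved
- lamp_can: dented round tin can, 88 mm across, 88 mm high; a bystander, not to be moved
- mug: blue mug, 76 mm across, 85 mm high; a bystander, not to be moved
- oil: amber oil bottle, 50 mm across, 130 mm high; a bystander, not to be moved
There are look-alikes about, which are no part of the job. What is shaped like the part that bears red but purple is not meant. Leave any orange or turquoise look-alike of the fuse1 alone.

How it is judged:
By the outcome, as a careful person would: the job done as asked, in the order asked, and still so for the second after the job is handed in, with the robot touching nothing.
Of fuse1, fuse2, fuse3, fuse4 only 2 to 4 are there at a start; the rules pass over those that are not, and their reading is None.
At some moment in a run one of fuse1, fuse2, fuse3, fuse4 may be knocked a few centimetres aside while the robot is not near it.
Once in a run the grip may slacken for a moment while it holds something.
It also fails if it takes over 210 s, if anything falls off the work surface, if the arm or the gripper's body presses on something with over 40 N, if the wrist force passes 120 N, or if a joint passes its speed limit or range.

## Robot

A 6-joint arm with a two-finger parallel gripper is mounted at the origin on the work surface. World frame = base frame: x ahead of the robot, y to its left, z up, the work surface at z = 0. Lengths are in m, angles in rad, forces in N, time in s.
With the tool pointing down it reaches from about 0.375 to 0.9 m from the base axis. Payload 3.1 kg.
Tool frame: the origin (TCP) lies midway between the tips of the shut fingers; the grasp point (between the pads) lies 19 mm behind it (manip.pinch_z is the distance from the TCP to the grasp point, in m); z points along the fingers, y is the line along which they close (so a half turn about z gives the same grasp; the last joint's range is limited). The gripper opens to 85 mm and grips with 20 to 120 N. Pads are 22 mm wide; open, the fingers measure 114 mm over their backs; the gripper's body (76 mm by 85 mm) begins 54 mm behind the grasp point. The pads swing forward as they close: fully open they stand 13 mm farther back than shut.
Start: joints at [1.069, 0.527, 1.433, -0, 1.181, -0.178], TCP at [0.198, 0.593, 0.197] pointing down, gripper open.
Joint ranges: [-3.08, 3.08], [-0.75, 2.2], [0.22, 2.44], [-1.43, 4.57], [0, 2.65], [-2.85, 2.85]. Speed limits (rad/s): [2.79, 2.79, 3.14, 3.14, 3.14, 3.14].

## Interface

Orientations are given as a unit quaternion [x, y, z, w].
In Python, from station import manip, viewer, ticket gives the robot as it stands.
- The arm moves only by the shell command python3 -m creep 'ROWS' [FORCE]. ROWS is JSON, a list of rows, each an object with "slide": the shift along the tool's x, y, z in cm, a list of three; "angular": the turn, a rotation vector about the tool's x, y, z in rad, a list of three; "claw": the opening, from -1 (shut) to 1 (fully open). A call has 1 to 10 rows; each row shifts and turns the commanded pose from where the row before left it, along the tool's axes as they then stand; what a row does not reach is not made up. A row lasts 1/12 s, in which the tool goes at most 41.7 mm and 7.16 degrees, less where a joint would pass 70% of its speed; a pose out of reach is approached as far as the arm can. A call with a gripper value outside its range is refused whole. The fingers move at their own pace and stop on an object; FORCE is the grip in N (left out, the last holds). Time passes only in rows, so rows that do not move let the fingers close. It gives the time, the measured TCP pose, the force, the opening and the grip force at its end, in the units of the state.
- manip.sense(): the state, without advancing time (a new reading comes with each control period).
- viewer.snapshot(name): name is "scene" or "top" or "wrist"; returns the picture (480x640x3 uint8, blue, green, red); there is no depth.
- viewer.calibration(name): a dict with "fov_y" (degrees; the focal length in pixels is half the picture's height over the tangent of half this angle, whatever the lens; pixels are square), "cx", "cy" (the principal point, pixels), "T" (4x4, takes a point from camera to world coordinates); the wrist camera has in their place "tool_from_camera" (4x4, takes a point from camera to tool coordinates, whose origin is the TCP and whose axes are the flange's). Camera axes: x right, y up, looking along -z (the intrinsics and any distortion apply to the point x, -y, -z); pixel columns grow to the right and rows downward; lengths in m; the calibration is good to about 2 mm. A picture is of the moment at which its call begins: read the wrist's pose just before it. calibration takes no time and is no camera call.
- ticket.sign_off(): hands the job in; it is judged then, once.
The state is a dict: "t": time; "q": joint angles; "qd": joint speeds; "tau": joint torques, N m; "tcp_pos": TCP position; "tool_rot": TCP orientation; "force": force on the tool from outside, world axes, zero at the start; "ft_torque": the same for the moment, N m; "finger_gap": opening from 0.0 (shut) to 1.0 (fully open); "gripper_force": force on a finger pad.
Only numpy, scipy, OpenCV 4.12 (cv2) and the standard library are available. Lean on these libraries where they do the work, as an engineer would, in place of code of your own. Each camera call takes 0.05 s, during which the arm holds its last target. There are 200 camera calls.

## Working session

There is one attempt and no reset: what is moved stays moved. The work goes in short steps, Python scripts to look and compute and a shell command to move; the robot and the scene stay as the last step left them, time stands still between calls to the robot, and variables do not carry over. Pictures are saved under pics/ and viewed, at most 14 in all, crops included, and the job is handed in when it is done.

```bash
ls; mkdir -p pics
python3 - <<'E'
from station import manip, viewer
import cv2, numpy as np
for n in ("scene","top","wrist"):
    s=manip.sense()
    im=viewer.snapshot(n); cv2.imwrite(f"pics/{n}0.png",im)
    c=viewer.calibration(n); print(n,{k:(np.round(v,4).tolist() if not isinstance(v,str) else v) for k,v in c.items()})
print(manip.sense(), manip.pinch_z)
E
```

```text
pics
scene {'fov_y': 53.4876, 'cx': 318.2496, 'cy': 236.7624, 'T': [[0.7617, -0.4846, 0.4301, 0.9696], [0.6478, 0.5831, -0.4902, -0.5955], [-0.0132, 0.652, 0.7581, 0.8046], [0.0, 0.0, 0.0, 1.0]]}
top {'fov_y': 44.9411, 'cx': 331.5264, 'cy': 233.7998, 'T': [[-0.0688, 0.9778, -0.198, 0.2746], [-0.9976, -0.0663, 0.0193, -0.0971], [0.0057, 0.1988, 0.98, 1.3885], [0.0, 0.0, 0.0, 1.0]]}
wrist {'fov_y': 67.73, 'cx': 320.5988, 'cy': 242.0198, 'tool_from_camera': [[-0.0004, 0.9465, 0.3228, 0.0832], [1.0, 0.0005, -0.0004, -0.0004], [-0.0006, 0.3228, -0.9465, -0.1767], [0.0, 0.0, 0.0, 1.0]]}
{'t': 0.15, 'q': array([ 1.06954638e+00,  5.28259122e-01,  1.43361759e+00, -1.71777542e-05,
        1.18139217e+00, -1.78479894e-01]), 'qd': array([-0.00129831, -0.00239072, -0.00261528,  0.00052548, -0.00286133,
        0.00243269]), 'tau': array([-2.13572421e-04, -4.42742372e+01, -1.78274506e+01, -2.84619691e-04,
        5.63894500e-03, -3.08875933e-06]), 'tcp_pos': array([0.19791542, 0.59219571, 0.19665141]), 'tool_rot': array([ 1.60682108e-01,  9.87005855e-01, -7.92824639e-04, -2.71905769e-04]), 'force': array([0.15425758, 0.35338437, 0.06710215]), 'ft_torque': array([-0.01371205,  0.02823222,  0.01573415]), 'gripper_force': 0.0, 'finger_gap': 0.9985835148268246} 0.0187
```

View pics/top0.png

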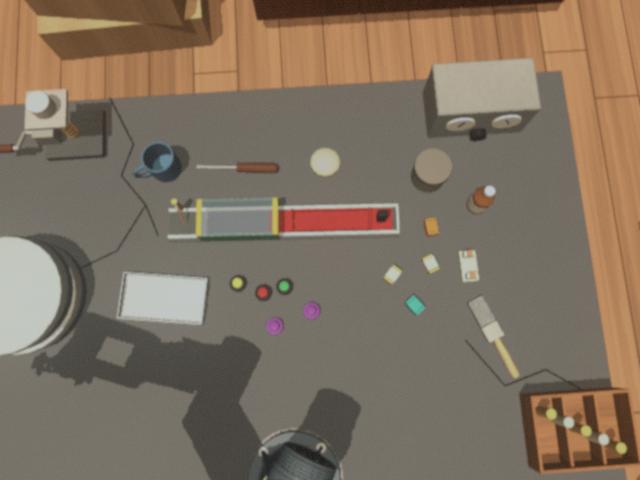

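View pics/scene0.png

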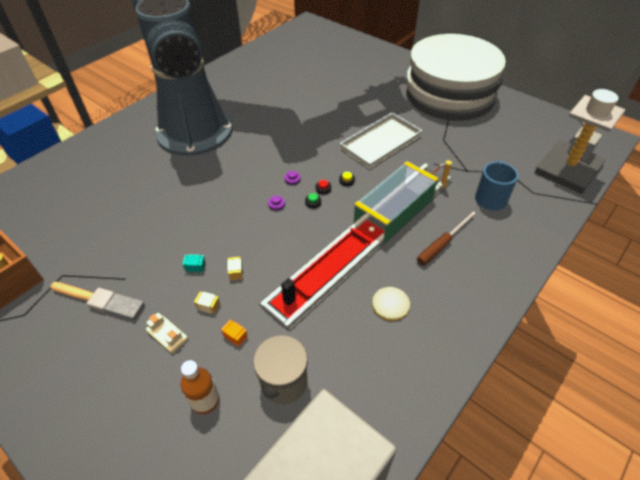

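The top view shows two cream fuses with caps, at px (393,273) and (431,263). The rest is:
- **Look-alikes and bystanders:** orange (432,227), turquoise (415,305), the holder (469,265) and purple button shapes (275,326) and (312,311).
- **Buttons:** yellow (238,283), red (263,292), green (285,286).
- **Tester and sled:** the bed runs from x=170 to 400 at row 220. The sled handle is at (383,215), the needle end is on the left, and the tin tray is at (163,298).

```bash
cat > h.py <<'E'
import numpy as np, cv2
from scipy.spatial.transform import Rotation as R
from station import manip, viewer
def cam(n, s=None):
    c=viewer.calibration(n)
    T=np.array(c["T"]) if "T" in c else pose(s or manip.sense())@np.array(c["tool_from_camera"])
    return (240/np.tan(np.radians(c["fov_y"])/2), c["cx"], c["cy"], T)
def pose(s):
    M=np.eye(4); M[:3,:3]=R.from_quat(s["tool_rot"]).as_matrix(); M[:3,3]=s["tcp_pos"]; return M
def ray(C,u,v):
    f,cx,cy,T=C; d=T[:3,:3]@np.array([(u-cx)/f,-(v-cy)/f,-1.]); return T[:3,3],d/np.linalg.norm(d)
def onz(C,u,v,z):
    o,d=ray(C,u,v); return o+d*(z-o[2])/d[2]
def proj(C,p):
    f,cx,cy,T=C; q=T[:3,:3].T@(np.asarray(p)-T[:3,3]); return np.array([cx-f*q[0]/q[2], cy+f*q[1]/q[2]])
def tri(r1,r2):
    (a,d),(b,e)=r1,r2; st=np.linalg.lstsq(np.c_[d,-e],b-a,rcond=None)[0]
    p,q=a+d*st[0],b+e*st[1]; return (p+q)/2, np.linalg.norm(p-q)
def blobs(im,lo,hi,amin=15):
    h=cv2.cvtColor(im,cv2.COLOR_BGR2HSV); m=cv2.inRange(h,np.array(lo),np.array(hi))
    cs,_=cv2.findContours(m,cv2.RETR_EXTERNAL,cv2.CHAIN_APPROX_NONE)
    return sorted([c for c in cs if cv2.contourArea(c)>=amin],key=cv2.contourArea,reverse=True)
def cen(c): m=cv2.moments(c); return m["m10"]/m["m00"],m["m01"]/m["m00"]
E
python3 - <<'E'
from h import *
A=cv2.imread("pics/top0.png");B=cv2.imread("pics/scene0.png")
CA,CB=cam("top"),cam("scene")
for n,lo,hi in (("yellow",(24,120,90),(34,255,255)),("green",(50,120,70),(75,255,255)),("red",(0,200,90),(6,255,255)),("cream",(15,25,175),(32,130,255)),("grey",(85,0,130),(130,45,230))):
    for q,I in (("top",A),("scene",B)):
        print(n,q,[(tuple(np.round(cen(c),1)),cv2.contourArea(c)) for c in blobs(I,lo,hi,12)][:8])
for n,a,b in (("handle",(383,215),(289,284)),("fuseA",(393,273),(235,267)),("fuseB",(431,263),(207,301)),("Y",(238,283),(347,177)),("R",(263,292),(323,185)),("G",(285,286),(313,198))):
    print(n,np.round(tri(ray(CA,*a),ray(CB,*b))[0],4),tri(ray(CA,*a),ray(CB,*b))[1])
E
```

```text
yellow top [((np.float64(275.0), np.float64(216.5)), 128.5), ((np.float64(198.3), np.float64(217.5)), 84.5), ((np.float64(239.0), np.float64(280.9)), 14.5)]
yellow scene [((np.float64(372.2), np.float64(212.8)), 188.5), ((np.float64(421.1), np.float64(170.7)), 125.0), ((np.float64(346.9), np.float64(175.7)), 64.0), ((np.float64(214.0), np.float64(301.6)), 25.5), ((np.float64(234.1), np.float64(271.5)), 17.0), ((np.float64(448.6), np.float64(162.2)), 13.0)]
green top []
green scene [((np.float64(312.8), np.float64(197.4)), 64.5)]
red top []
red scene [((np.float64(327.6), np.float64(266.6)), 2265.0), ((np.float64(323.0), np.float64(184.0)), 42.0)]
cream top [((np.float64(481.3), np.float64(81.1)), 3413.5), ((np.float64(67.5), np.float64(24.1)), 744.5), ((np.float64(47.7), np.float64(112.9)), 593.0), ((np.float64(324.5), np.float64(161.7)), 511.5), ((np.float64(499.8), np.float64(344.8)), 409.0), ((np.float64(207.6), np.float64(57.4)), 359.5), ((np.float64(632.9), np.float64(358.4)), 251.0), ((np.float64(273.2), np.float64(45.1)), 247.0)]
cream scene [((np.float64(325.3), np.float64(44
[... 266 characters left out ...]
oat64(5.4), np.float64(43.3)), 138.5), ((np.float64(63.6), np.float64(132.0)), 130.0)]
grey top [((np.float64(489.7), np.float64(190.1)), 62.5)]
grey scene [((np.float64(399.6), np.float64(193.6)), 1359.5), ((np.float64(188.3), np.float64(366.9)), 184.5), ((np.float64(161.8), np.float64(139.1)), 44.0), ((np.float64(388.0), np.float64(178.3)), 23.5), ((np.float64(222.3), np.float64(135.3)), 12.0)]
handle [ 0.5811 -0.2442  0.0637] 0.006554215267298116
fuseA [ 0.4465 -0.2624  0.0222] 0.0013644505454191375
fuseB [ 0.4646 -0.3546  0.0213] 0.0023120187803611714
Y [0.4494 0.1066 0.0143] 0.002824636879871813
R [0.4233 0.0476 0.0148] 0.00096014358091353
G [ 0.4345 -0.0042  0.017 ] 0.00353741446836817
```

Run:
```python
import cv2,numpy as np
A=cv2.imread("pics/top0.png");B=cv2.imread("pics/scene0.png")
a=cv2.resize(A[170:350,110:500],None,fx=2,fy=2,interpolation=cv2.INTER_CUBIC)[:300*2]
b=cv2.resize(B[140:340,170:470],None,fx=2,fy=2,interpolation=cv2.INTER_CUBIC)
cv2.imwrite("pics/topc.png",a);cv2.imwrite("pics/scenec.png",b)
```

```text
(no output)
```

View pics/topc.png

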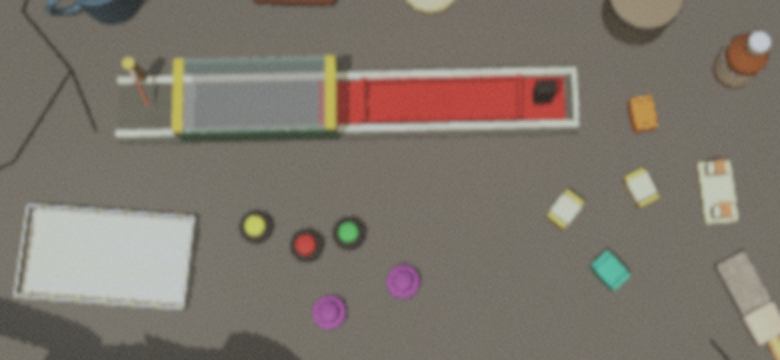

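```bash
python3 -m creep '[{"slide":[0,0,-0.5],"angular":[0,0,0.125],"claw":1},{"slide":[0,0,-0.5],"angular":[0,0,0.125],"claw":1},{"slide":[0,0,-0.5],"angular":[0,0,0.125],"claw":1},{"slide":[0,0,-0.5],"angular":[0,0,0.125],"claw":1},{"slide":[0,0,-0.5],"angular":[0,0,0.125],"claw":1},{"slide":[0,0,-0.5],"angular":[0,0,0.125],"claw":1},{"slide":[0,0,-0.5],"angular":[0,0,0.125],"claw":1},{"slide":[0,0,-0.5],"angular":[0,0,0.125],"claw":1},{"slide":[0,0,-0.5],"angular":[0,0,0.125],"claw":1},{"slide":[0,0,-0.5],"angular":[0,0,0.125],"claw":1}]' 40
python3 -m creep '[{"slide":[-3.4,2.1,0],"angular":[0,0,0],"claw":1},{"slide":[-3.4,2.1,0],"angular":[0,0,0],"claw":1},{"slide":[-3.4,2.1,0],"angular":[0,0,0],"claw":1},{"slide":[-3.4,2.1,0],"angular":[0,0,0],"claw":1},{"slide":[-3.4,2.1,0],"angular":[0,0,0],"claw":1},{"slide":[-3.4,2.1,0],"angular":[0,0,0],"claw":1},{"slide":[-3.4,2.1,0],"angular":[0,0,0],"claw":1},{"slide":[-3.4,2.1,0],"angular":[0,0,0],"claw":1},{"slide":[-3.4,2.1,0],"angular":[0,0,0],"claw":1},{"slide":[-3.4,2.1,0],"angular":[0,0,0],"claw":1}]'
python3 -m creep '[{"slide":[-3.4,2.1,0],"angular":[0,0,0],"claw":1},{"slide":[-3.4,2.1,0],"angular":[0,0,0],"claw":1},{"slide":[0,0,0],"angular":[0,0,0],"claw":1},{"slide":[0,0,0],"angular":[0,0,0],"claw":1},{"slide":[0,0,0],"angular":[0,0,0],"claw":1}]'
cat > snap.py <<'E'
import sys,json; from h import *
n=sys.argv[1]; s=manip.sense(); im=viewer.snapshot("wrist"); cv2.imwrite(f"pics/{n}.png",im)
json.dump({k:np.array(v).tolist() for k,v in s.items()},open(f"pics/{n}.json","w"))
E
python3 snap.py w1
```

```text
t: 0.98
tcp_pos: [0.198, 0.5924, 0.2472]
tool_rot: [0.71, 0.704, -0.0, 0.0]
force: [0.3, -0.3, -0.3]
finger_gap: 1.003
gripper_force: 0.0
t: 1.82
tcp_pos: [0.4079, 0.2505, 0.2474]
tool_rot: [0.708, 0.706, -0.0, -0.0]
force: [1.0, 1.0, -0.9]
finger_gap: 0.996
gripper_force: 0.0
t: 2.23
tcp_pos: [0.4488, 0.1842, 0.2471]
tool_rot: [0.708, 0.706, -0.0, -0.001]
force: [0.1, -0.1, 0.3]
finger_gap: 1.0
gripper_force: 0.0
```

View pics/w1.png

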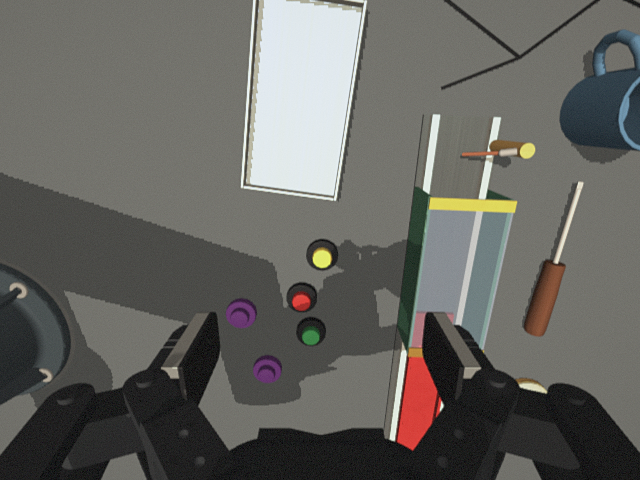

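The wrist view shows the needle tip at (462,155), rail ends at (435,115) and (497,118), and caps at yellow (321,257), red (301,301) and green (311,332). The tin tray's near corners are at (242,187) and (336,199).

```bash
python3 - <<'E'
from h import *; import json
im=cv2.imread("pics/w1.png"); s=json.load(open("pics/w1.json")); C=cam("wrist",s)
g=cv2.cvtColor(im,cv2.COLOR_BGR2GRAY)
for r in (122,135,165,180,195): 
    x=np.where(g[r,415:515]>150)[0]+415; print(r,x.min() if len(x) else 0, [ (int(k[0]),int(k[-1])) for k in np.split(x,np.where(np.diff(x)>1)[0]+1) if len(k)>1])
for n,lo,hi in (("yellow",(24,120,120),(34,255,255)),("green",(50,120,50),(85,255,255)),("red",(0,180,100),(8,255,255)),("copper",(5,120,120),(16,255,255))):
    for c in blobs(im,lo,hi,40)[:6]: print(n,np.round(cen(c),1),cv2.contourArea(c),c.reshape(-1,2).min(0),c.reshape(-1,2).max(0),np.round(onz(C,*cen(c),0.022),4))
print("needle",np.round(onz(C,461,155.5,.018),4))
for p in ((367,2),(242,187),(336,199)): print("tray",np.round(onz(C,*p,.02),4))
E
python3 -m creep '[{"slide":[-4,0,0],"angular":[0,0,0],"claw":1},{"slide":[-4,0,0],"angular":[0,0,0],"claw":1},{"slide":[-4,0,0],"angular":[0,0,0],"claw":1},{"slide":[-4,0,0],"angular":[0,0,0],"claw":1},{"slide":[-4,0,0],"angular":[0,0,0],"claw":1},{"slide":[-4,0,0],"angular":[0,0,0],"claw":1},{"slide":[-4,0,0],"angular":[0,0,0],"claw":1},{"slide":[-4,0,0],"angular":[0,0,0],"claw":1},{"slide":[-4,0,0],"angular":[0,0,0],"claw":1},{"slide":[-4,0,0],"angular":[0,0,0],"claw":1}]'
python3 -m creep '[{"slide":[-3,0,0],"angular":[0,0,0],"claw":1},{"slide":[0,0,0],"angular":[0,0,0],"claw":1},{"slide":[0,0,0],"angular":[0,0,0],"claw":1},{"slide":[0,0,0],"angular":[0,0,0],"claw":1}]'
python3 snap.py w2
```

```text
122 432 [(432, 439), (493, 499)]
135 430 [(430, 437), (490, 497)]
165 426 [(426, 433), (485, 491)]
180 424 [(424, 430), (482, 488)]
195 479 [(479, 485)]
yellow [472.5 204.4] 917.0 [429 197] [516 212] [0.6223 0.1754 0.022 ]
yellow [321.6 258.5] 250.5 [312 250] [330 267] [0.4494 0.1095 0.022 ]
yellow [527.  148.4] 96.0 [520 143] [534 157] [0.6735 0.2373 0.022 ]
green [310.4 335.5] 238.0 [302 327] [319 344] [0.4345 0.0019 0.022 ]
red [416.3 403.3] 2370.5 [397 357] [437 450] [ 0.5815 -0.1085  0.022 ]
red [301.  302.2] 189.5 [292 292] [309 310] [0.4233 0.0505 0.022 ]
copper [547.5 300.2] 676.0 [533 266] [563 335] [0.7328 0.0525 0.022 ]
copper [480.4 153.2] 78.5 [462 151] [497 155] [0.6234 0.2325 0.022 ]
needle [0.604  0.2297 0.018 ]
tray [0.4942 0.3757 0.02  ]
tray [0.3594 0.1959 0.02  ]
tray [0.4661 0.1817 0.02  ]
t: 3.12
tcp_pos: [0.4487, -0.2155, 0.2475]
tool_rot: [0.707, 0.708, 0.0, -0.0]
force: [0.7, -0.6, -0.3]
finger_gap: 0.996
gripper_force: 0.0
t: 3.45
tcp_pos: [0.4485, -0.2435, 0.247]
tool_rot: [0.707, 0.707, 0.0, -0.001]
force: [0.3, 0.0, 0.5]
finger_gap: 0.999
gripper_force: 0.0
```

View pics/w2.png

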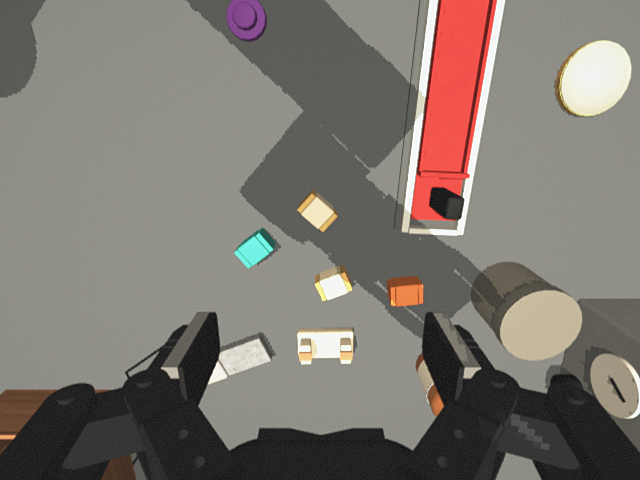

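Run:
```python
from h import *; import json
im=cv2.imread("pics/w2.png"); C=cam("wrist",json.load(open("pics/w2.json")))
cv2.imwrite("pics/w2c.png",cv2.resize(im[160:310,280:480],None,fx=4,fy=4,interpolation=cv2.INTER_CUBIC))
C1=cam("wrist",json.load(open("pics/w1.json")))
P=[(122,432,499),(135,430,497),(165,426,491),(180,424,488)]
w1=np.array([(onz(C1,a,r,.014)+onz(C1,b,r,.014))/2 for r,a,b in P]); print("w1 rails mid",np.round(w1[:,:2],4), [round(np.linalg.norm(onz(C1,a,r,.014)-onz(C1,b,r,.014)),4) for r,a,b in P])
g=cv2.cvtColor(im,cv2.COLOR_BGR2GRAY); h=cv2.cvtColor(im,cv2.COLOR_BGR2HSV)
for r in (10,40,80,120,160,190):
    w=np.where((g[r,400:520]>150)&(h[r,400:520,1]<80))[0]+400
    a,b=w.min(),w.max(); p,q=onz(C,a,r,.014),onz(C,b,r,.014); print(r,a,b,np.round((p+q)[:2]/2,4),np.round(np.linalg.norm(p-q),4))
```

```text
w1 rails mid [[0.6061 0.2649]
 [0.6056 0.2513]
 [0.604  0.2189]
 [0.6032 0.2021]] [np.float64(0.0727), np.float64(0.0736), np.float64(0.0733), np.float64(0.0731)]
10 428 503 [ 0.592  -0.0567] 0.0744
40 424 498 [ 0.5909 -0.0831] 0.0752
80 419 491 [ 0.5892 -0.1203] 0.0755
120 415 483 [ 0.5875 -0.16  ] 0.0737
160 410 476 [ 0.5856 -0.2025] 0.0741
190 406 471 [ 0.5841 -0.2364] 0.0749
```

View pics/w2c.png

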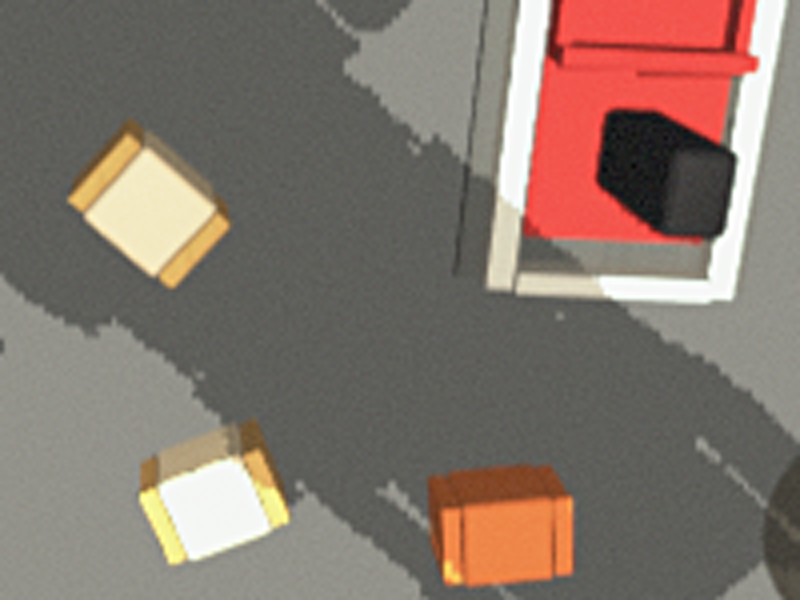

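The crop confirms it: the cream blocks with brass caps at px (317,213) and (334,287) are the fuses. The orange block (405,292) and turquoise block (254,248) are look-alikes by colour, and the holder has jaws.

```bash
cat >> h.py <<'E'
def goto(p=None,yaw=None,s=None):
    """slide (cm, in tool axes now) to world p, and turn about tool z to bring tool x to yaw (deg)"""
    s=s or manip.sense(); M=pose(s); Rm=M[:3,:3]; y0=np.degrees(np.arctan2(Rm[1,0],Rm[0,0]))
    if p is not None: print("slide",np.round(100*Rm.T@(np.asarray(p)-M[:3,3]),2),end=" ")
    print("yaw now",round(y0,2), "turn z rad",None if yaw is None else round(-np.radians((yaw-y0+180)%360-180),3))
# tester frame: origin, y axis
TO=np.array([.5939,-.0101,0]); TY=np.array([.0439,.9990,0]); TX=np.array([.9990,-.0439,0])
def tester(x,y,z): return TO+TX*x+TY*y+np.array([0,0,z])
def intester(p): d=np.asarray(p)-TO; return np.round([d@TX,d@TY],4)
E
python3 - <<'E'
from h import *; import json
C=cam("wrist",json.load(open("pics/w2.json")))
def px(c): return (c[0]/4+280,c[1]/4+160)
A=[(70,200),(170,288),(228,222),(130,138)];B=[(140,492),(180,562),(288,520),(250,455)]
CT,CS=cam("top"),cam("scene")
for n,Q in(("A",A),("B",B)):
    W=np.array([onz(C,*px(q),.028) for q in Q]); c=W.mean(0); print(n,np.round(c,4),[np.round(np.linalg.norm(W[i]-W[i-1]),4) for i in range(4)])
    e=[W[i]-W[i-1] for i in range(4)]; L=e[1] - e[3] if n=="A" else e[2]-e[0]
    if n=="B": L=e[2]-e[0]
    ang=np.degrees(np.arctan2(L[1],L[0])); print(" long yaw",ang); goto([c[0],c[1],.004],ang+90)
    print(" height",[np.round(tri(ray(C,*proj(C,c)),ray(k,*u))[0],4) for k,u in ((CT,(393,273) if n=="A" else (431,263)),)])
h=onz(C,*px((703,192)),.072); print("handle",np.round(h,4),intester(h),"sled y",intester(h)[1]+.122)
for q in ((490,290),(735,298)): print("stop end",intester(onz(C,*px(q),.014)))
# needle height check: tray rim near edge corners
for y in (.045,-.045): print("place",np.round(tester(0,-.11+y,0),4))
E
```

```text
A [ 0.4446 -0.2603  0.028 ] [np.float64(0.0247), np.float64(0.0386), np.float64(0.0257), np.float64(0.0368)]
 long yaw -41.862795074832654
slide [-1.74 -0.37 24.31] yaw now 90.04 turn z rad 0.731
 height [array([ 0.4452, -0.262 ,  0.0242])]
B [ 0.464  -0.3527  0.028 ] [np.float64(0.0354), np.float64(0.0267), np.float64(0.036), np.float64(0.0248)]
 long yaw 21.872398149940658
slide [-10.98   1.57  24.3 ] yaw now 90.04 turn z rad -0.381
 height [array([ 0.464 , -0.3555,  0.0222])]
handle [ 0.5842 -0.244   0.072 ] [ 0.0005 -0.2341] sled y -0.1121
stop end [-0.0353 -0.2794]
stop end [ 0.0385 -0.2787]
place [ 0.591 -0.075  0.   ]
place [ 0.5871 -0.1649  0.    ]
```

```bash
python3 -m creep '[{"slide":[-0.9,-0.2,-0.0],"angular":[0,0,0],"claw":0.45},{"slide":[-0.85,-0.2,0],"angular":[0,0,0],"claw":0.45},{"slide":[0,0,2.5],"angular":[0,0,0.122],"claw":0.45},{"slide":[0,0,2.5],"angular":[0,0,0.122],"claw":0.45},{"slide":[0,0,2.5],"angular":[0,0,0.122],"claw":0.45},{"slide":[0,0,2.5],"angular":[0,0,0.122],"claw":0.45},{"slide":[0,0,2.5],"angular":[0,0,0.122],"claw":0.45},{"slide":[0,0,2.5],"angular":[0,0,0.122],"claw":0.45},{"slide":[0,0,0],"angular":[0,0,0],"claw":0.45},{"slide":[0,0,0],"angular":[0,0,0],"claw":0.45}]' 40
python3 snap.py w3
python3 - <<'E'
from h import *
goto([.4446,-.2603,.004],48.1)
E
```

```text
t: 4.33
tcp_pos: [0.4439, -0.2628, 0.0967]
tool_rot: [0.913, 0.408, -0.001, -0.001]
force: [-0.1, 0.2, 0.6]
finger_gap: 0.726
gripper_force: 0.0
slide [ 0.23 -0.25  9.39] yaw now 48.13 turn z rad 0.001
```

View pics/w3.png

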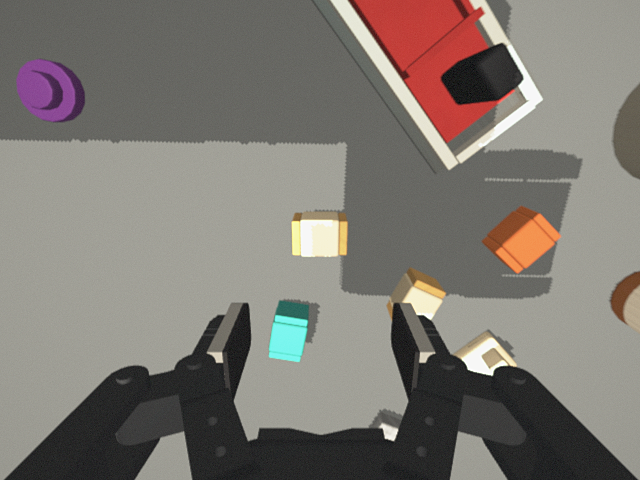

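Fuse A is at (320,235), square to the fingers; turquoise (290,330) and fuse B (415,292) are well off. I'll check the position in this view.

Run:
```python
from h import *; import json
s=json.load(open("pics/w3.json")); im=cv2.imread("pics/w3.png"); C=cam("wrist",s)
h=cv2.cvtColor(im,cv2.COLOR_BGR2HSV); m=cv2.inRange(h,np.array((10,30,150)),np.array((35,255,255))); m[:,360:]=0;m[:,:280]=0;m[290:]=0
x,y,w,hh=cv2.boundingRect(m); print(x,y,w,hh)
for v in (y,y+hh): print(np.round((pose(s)[:3,:3].T@(onz(C,x+w/2,v,.028)-np.array(s["tcp_pos"])))*100,2))
cols=[ (r,np.where(m[r]>0)[0].min(),np.where(m[r]>0)[0].max()) for r in range(y+3,y+hh,8)]; print(cols)
c=np.array(onz(C,320,240,.028)); print(c)
print(np.round((pose(s)[:3,:3].T@(onz(C,320,235,.028)-np.array(s["tcp_pos"])))*100,2))
a,b=onz(C,x,235,.028),onz(C,x+w,235,.028); print(np.linalg.norm(a-b))
g=h[205:262:3,320]; print(g.tolist())
```

```text
291 0 69 257
[14.99  0.3   6.87]
[-1.24  0.36  6.87]Traceback (most recent call last):
  File "<stdin>", line 6, in <module>
    return umr_minimum(a, axis, None, out, keepdims, initial, where)
ValueError: zero-size array to reduction operation minimum which has no identity
```

```bash
python3 -m creep '[{"slide":[0.2,-0.1,2.5],"angular":[0,0,0],"claw":0.45},{"slide":[0,0,2.5],"angular":[0,0,0],"claw":0.45},{"slide":[0,0,2.3],"angular":[0,0,0],"claw":0.45},{"slide":[0,0,1],"angular":[0,0,0],"claw":0.45},{"slide":[0,0,1],"angular":[0,0,0],"claw":0.45},{"slide":[0,0,0],"angular":[0,0,0],"claw":0.45},{"slide":[0,0,0],"angular":[0,0,0],"claw":-0.3},{"slide":[0,0,0],"angular":[0,0,0],"claw":-0.3},{"slide":[0,0,0],"angular":[0,0,0],"claw":-0.3},{"slide":[0,0,0],"angular":[0,0,0],"claw":-0.3}]' 40
python3 -m creep '[{"slide":[0,0,0],"angular":[0,0,0],"claw":-0.6},{"slide":[0,0,0],"angular":[0,0,0],"claw":-0.6},{"slide":[0,0,0],"angular":[0,0,0],"claw":-0.6}]' 40
```

```text
t: 5.22
tcp_pos: [0.4457, -0.2617, 0.0054]
tool_rot: [0.914, 0.406, 0.0, 0.001]
force: [-0.1, 0.2, -0.3]
finger_gap: 0.348
gripper_force: 0.0
t: 5.47
tcp_pos: [0.4452, -0.2612, 0.0047]
tool_rot: [0.914, 0.406, 0.0, 0.0]
force: [0.0, -0.3, -0.4]
finger_gap: 0.201
gripper_force: 0.0
```

Nothing is in the grip, so I'll lift and look.

```bash
python3 -m creep '[{"slide":[0,0,-2],"angular":[0,0,0],"claw":-0.6},{"slide":[0,0,-3],"angular":[0,0,0],"claw":0},{"slide":[0,0,-4],"angular":[0,0,0],"claw":0.45},{"slide":[0,0,0],"angular":[0,0,0],"claw":0.45},{"slide":[0,0,0],"angular":[0,0,0],"claw":0.45}]' 40; python3 snap.py w4
```

```text
t: 5.88
tcp_pos: [0.4465, -0.2624, 0.0966]
tool_rot: [0.914, 0.406, 0.001, 0.003]
force: [0.3, 0.5, 0.1]
finger_gap: 0.723
gripper_force: 0.0
```

View pics/w4.png

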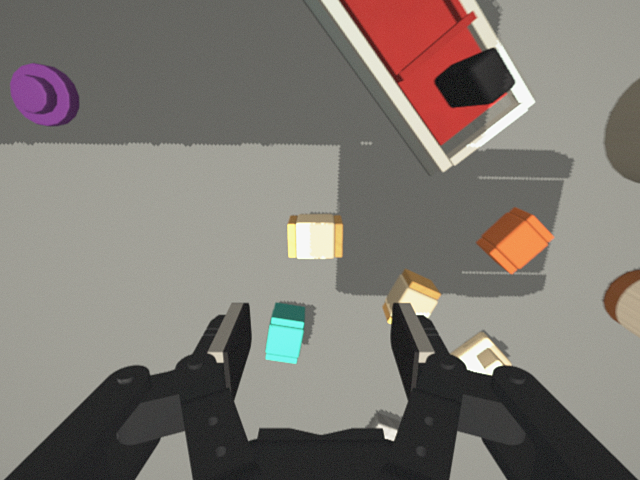

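The fuse is unmoved at (315,237), so the fingers closed above or beside it. I'll check where the fingertips really are from outside, and with the fingers shut.

```bash
python3 -m creep '[{"slide":[0,0,2],"angular":[0,0,0],"claw":-1},{"slide":[0,0,2],"angular":[0,0,0],"claw":-1},{"slide":[0,0,0],"angular":[0,0,0],"claw":-1},{"slide":[0,0,0],"angular":[0,0,0],"claw":-1},{"slide":[0,0,0],"angular":[0,0,0],"claw":-1},{"slide":[0,0,0],"angular":[0,0,0],"claw":-1},{"slide":[0,0,0],"angular":[0,0,0],"claw":-1}]' 40; python3 snap.py w5
python3 - <<'E'
from h import *
t=manip.sense()["tcp_pos"]; print(t)
I={n:viewer.snapshot(n) for n in("top","scene")}; w=cv2.imread("pics/w5.png")
M=np.zeros((600,800,3),np.uint8)
for k,(n,im) in enumerate((("scene",I["scene"]),("top",I["top"]))):
    p=proj(cam(n),t); print(n,p); q=np.clip(p,[75,100],[565,380]).astype(int)
    cv2.imwrite(f"pics/{n}5.png",im)
    c=cv2.resize(im[q[1]-100:q[1]+100,q[0]-75:q[0]+75],None,fx=2.6,fy=1.5*2.6/1.5,interpolation=cv2.INTER_CUBIC)[:300,:390] if 0 else cv2.resize(im[q[1]-75:q[1]+75,q[0]-100:q[0]+100],(400,300),interpolation=cv2.INTER_CUBIC)
    M[:300,400*k:400*k+400]=c
M[300:,:400]=cv2.resize(w,(400,300)); cv2.imwrite("pics/m5.png",M)
print("tcp in wrist",proj(cam("wrist"),t))
E
```

```text
t: 6.52
tcp_pos: [0.4455, -0.2615, 0.055]
tool_rot: [0.914, 0.406, 0.0, 0.001]
force: [-0.1, 1.1, -0.3]
finger_gap: -0.002
gripper_force: 0.0
[ 0.4455073  -0.26147655  0.05507298]
scene [232.2570271  256.66057366]
top [393.94932325 271.43711554]
tcp in wrist [320.83249059 281.55820743]
```

View pics/m5.png

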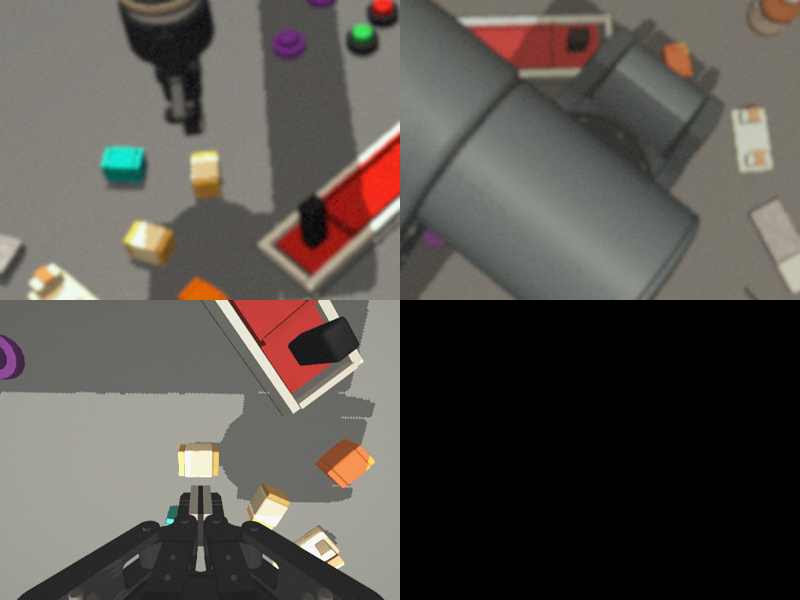

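Run:
```python
from h import *; import json
s=json.load(open("pics/w5.json"));C=cam("wrist",s);S=cam("scene")
for q in ((224,247),(225,246),(226,248)):
  for v in (299,303):
    p,e=tri(ray(C,320.5,v),ray(S,*q)); print(q,v,np.round(p,4),round(e,4),"tool cm",np.round(100*pose(s)[:3,:3].T@(p-s["tcp_pos"]),2))
im=cv2.imread("pics/scene5.png")[205:285,190:260]; w=cv2.imread("pics/w5.png")[240:380,240:400]
cv2.imwrite("pics/tip.png",np.hstack([cv2.resize(im,(420,480),interpolation=cv2.INTER_CUBIC),cv2.resize(w,(380,480),interpolation=cv2.INTER_CUBIC)]))
```

```text
(224, 247) 299 [ 0.4394 -0.2642  0.0781] 0.0147 tool cm [-0.62 -0.27 -2.31]
(224, 247) 303 [ 0.4391 -0.2649  0.0791] 0.0129 tool cm [-0.69 -0.24 -2.41]
(225, 246) 299 [ 0.4409 -0.2628  0.0813] 0.0139 tool cm [-0.4  -0.25 -2.63]
(225, 246) 303 [ 0.4406 -0.2634  0.0822] 0.0121 tool cm [-0.47 -0.23 -2.73]
(226, 248) 299 [ 0.4411 -0.2634  0.0772] 0.0103 tool cm [-0.44 -0.19 -2.22]
(226, 248) 303 [ 0.4409 -0.2641  0.0782] 0.0085 tool cm [-0.5  -0.16 -2.32]
```

View pics/tip.png

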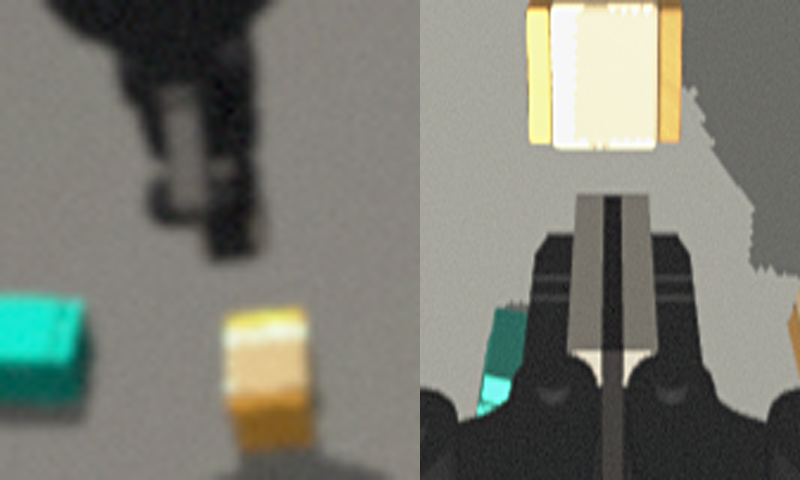

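Run:
```python
from h import *; import json
s=json.load(open("pics/w5.json"));C=cam("wrist",s);S=cam("scene");M=pose(s)
for z in (0,-.02,-.039):
  for y in (-.0145,.0145):
    P=[(M@[x,y,z,1])[:3] for x in (-.011,.011)]
    print(z,y,[np.round((proj(S,p)-[190,205])*6).astype(int).tolist() for p in P],"wrist",[np.round((proj(C,p)-[240,240])*[380/160,480/140]+[420,0]).astype(int).tolist() for p in P])
print(s["q"],M[:3,:2].round(3).tolist())
```

```text
0 -0.0145 [[220, 280], [286, 273]] wrist [[549, 205], [547, 78]]
0 0.0145 [[221, 348], [288, 340]] wrist [[674, 204], [676, 78]]
-0.02 -0.0145 [[211, 243], [277, 235]] wrist [[542, 270], [540, 132]]
-0.02 0.0145 [[211, 310], [279, 303]] wrist [[681, 270], [683, 131]]
-0.039 -0.0145 [[201, 206], [269, 198]] wrist [[535, 346], [531, 195]]
-0.039 0.0145 [[202, 274], [270, 266]] wrist [[688, 346], [692, 195]]
[-0.7472823064782561, 0.6071739189587887, 1.8249051348679737, -2.168171929186249e-05, 0.7082792968222421, -0.013352282118250859] [[0.67, 0.743], [0.743, -0.67], [-0.0, 0.001]]
```

Fingertip pixels in both views put the real tips about 39 mm behind the reported TCP. I'll confirm by touching bare bench beside the fuse, in small steps.

```bash
python3 -m creep '[{"slide":[2.5,0,0],"angular":[0,0,0],"claw":-1},{"slide":[2.5,0,0],"angular":[0,0,0],"claw":-1},{"slide":[0,0,2],"angular":[0,0,0],"claw":-1},{"slide":[0,0,2],"angular":[0,0,0],"claw":-1},{"slide":[0,0,1],"angular":[0,0,0],"claw":-1},{"slide":[0,0,1],"angular":[0,0,0],"claw":-1},{"slide":[0,0,0.5],"angular":[0,0,0],"claw":-1},{"slide":[0,0,0.5],"angular":[0,0,0],"claw":-1},{"slide":[0,0,0.0],"angular":[0,0,0],"claw":-1}]' 
for i in 1 2; do python3 -m creep '[{"slide":[0,0,0.4],"angular":[0,0,0],"claw":-1},{"slide":[0,0,0],"angular":[0,0,0],"claw":-1}]' | grep -E "tcp|^force"; done
```

```text
t: 7.42
tcp_pos: [0.4783, -0.2242, -0.0161]
tool_rot: [0.914, 0.406, -0.0, -0.0]
force: [0.8, -0.0, -0.1]
finger_gap: -0.001
gripper_force: 0.0
tcp_pos: [0.4786, -0.2242, -0.0196]
force: [-0.5, -0.4, 0.4]
tcp_pos: [0.4786, -0.2241, -0.0237]
force: [-0.1, -0.2, 0.1]
```

```bash
for i in 1 2 3 4; do python3 -m creep '[{"slide":[0,0,0.3],"angular":[0,0,0],"claw":-1},{"slide":[0,0,0],"angular":[0,0,0],"claw":-1}]' | grep -E "tcp|^force"; done
```

```text
tcp_pos: [0.4785, -0.2239, -0.0268]
force: [-0.4, -0.4, -0.5]
tcp_pos: [0.4784, -0.2239, -0.0299]
force: [-1.2, -0.2, 0.0]
tcp_pos: [0.4784, -0.2239, -0.033]
force: [-0.6, 0.2, -0.3]
tcp_pos: [0.4787, -0.224, -0.0339]
force: [-2.3, 0.9, 14.7]
```

Contact is at reported z = −0.034, so true tip height = reported z + 34 mm. I'll back off and grasp with that offset.

```bash
python3 -m creep '[{"slide":[0,0,-2],"angular":[0,0,0],"claw":0},{"slide":[0,0,-3],"angular":[0,0,0],"claw":0.45},{"slide":[0,0,-2],"angular":[0,0,0],"claw":0.45},{"slide":[-2.5,0,0],"angular":[0,0,0],"claw":0.45},{"slide":[-2.4,0,0],"angular":[0,0,0],"claw":0.45},{"slide":[0,0,0],"angular":[0,0,0],"claw":0.45}]'
python3 snap.py w6
python3 - <<'E'
from h import *; import json
s=json.load(open("pics/w6.json")); im=cv2.imread("pics/w6.png"); C=cam("wrist",s)
h=cv2.cvtColor(im,cv2.COLOR_BGR2HSV); m=cv2.inRange(h,np.array((10,30,150)),np.array((35,255,255)))
for c in [c for c in cv2.findContours(m,0,2)[0] if cv2.contourArea(c)>300]: 
    x,y,w,k=cv2.boundingRect(c)
    print((x,y,w,k),[np.round((pose(s)[:3,:3].T@(onz(C,x+w/2,v,.028)-np.array(s["tcp_pos"])))*100,2)[:2].tolist() for v in (y,y+k)])
goto([.4446,-.2603,-.030],48.1)
E
```

```text
t: 8.92
tcp_pos: [0.4444, -0.2628, 0.035]
tool_rot: [0.914, 0.405, -0.0, 0.001]
force: [-0.0, 0.6, -0.4]
finger_gap: 0.726
gripper_force: 0.0
(457, 436, 39, 44) [[-11.63, 10.37], [-15.63, 10.94]]
(437, 322, 41, 40) [[-2.95, 8.04], [-5.75, 8.39]]
(543, 235, 85, 79) [[2.41, 14.29], [-2.43, 15.44]]
(281, 235, 72, 61) [[2.42, -0.19], [-1.24, -0.21]]
(494, 72, 115, 104) [[10.4, 10.79], [5.57, 11.8]]
slide [ 0.07 -0.12  6.47] yaw now 47.77 turn z rad -0.006
```

```bash
python3 -m creep '[{"slide":[0.1,-0.2,1.5],"angular":[0,0,0],"claw":0.45},{"slide":[0,0,1.5],"angular":[0,0,0],"claw":0.45},{"slide":[0,0,1.5],"angular":[0,0,0],"claw":0.45},{"slide":[0,0,1],"angular":[0,0,0],"claw":0.45},{"slide":[0,0,1],"angular":[0,0,0],"claw":0.45},{"slide":[0,0,0],"angular":[0,0,0],"claw":-0.6},{"slide":[0,0,0],"angular":[0,0,0],"claw":-0.6},{"slide":[0,0,0],"angular":[0,0,0],"claw":-0.6},{"slide":[0,0,0],"angular":[0,0,0],"claw":-0.6},{"slide":[0,0,0],"angular":[0,0,0],"claw":-0.6}]' 50
python3 -m creep '[{"slide":[0,0,0],"angular":[0,0,0],"claw":-0.6},{"slide":[0,0,0],"angular":[0,0,0],"claw":-0.6},{"slide":[0,0,0],"angular":[0,0,0],"claw":-0.6}]'
```

```text
t: 9.8
tcp_pos: [0.4453, -0.2586, -0.03]
tool_rot: [0.914, 0.406, 0.0, 0.001]
force: [-0.0, -0.5, 0.1]
finger_gap: 0.456
gripper_force: 50.8
t: 10.05
tcp_pos: [0.4451, -0.2584, -0.0304]
tool_rot: [0.914, 0.406, 0.0, 0.0]
force: [0.4, -0.2, -0.4]
finger_gap: 0.459
gripper_force: 50.8
```

```bash
python3 -m creep '[{"slide":[0,0,-1],"angular":[0,0,0],"claw":-0.6},{"slide":[0,0,-2.5],"angular":[0,0,0],"claw":-0.6},{"slide":[0,0,-2.5],"angular":[0,0,0.11],"claw":-0.6},{"slide":[0,0,-2],"angular":[0,0,0.11],"claw":-0.6},{"slide":[0,0,-1],"angular":[0,0,0.11],"claw":-0.6},{"slide":[0,0,0],"angular":[0,0,0.11],"claw":-0.6},{"slide":[0,0,0],"angular":[0,0,0.11],"claw":-0.6},{"slide":[0,0,0],"angular":[0,0,0.11],"claw":-0.6},{"slide":[0,0,0],"angular":[0,0,0.11],"claw":-0.6},{"slide":[0,0,0],"angular":[0,0,0.11],"claw":-0.6}]'
python3 - <<'E'
from h import *
goto(tester(0,-.067,-.0195),-2.51); goto(tester(0,-.157,-.0195),-2.51)
E
```

```text
t: 10.88
tcp_pos: [0.4449, -0.2582, 0.0602]
tool_rot: [1.0, -0.024, 0.0, 0.0]
force: [0.3, 0.5, -1.3]
finger_gap: 0.456
gripper_force: 50.9
slide [ 13.71 -18.81   7.97] yaw now -2.79 turn z rad -0.005
slide [13.75 -9.81  7.97] yaw now -2.79 turn z rad -0.005
```

```bash
python3 -m creep '[{"slide":[2.2,-3.0,0],"angular":[0,0,-0.005],"claw":-0.6},{"slide":[2.3,-3.16,0],"angular":[0,0,0],"claw":-0.6},{"slide":[2.3,-3.16,0],"angular":[0,0,0],"claw":-0.6},{"slide":[2.3,-3.16,0],"angular":[0,0,0],"claw":-0.6},{"slide":[2.3,-3.16,0],"angular":[0,0,0],"claw":-0.6},{"slide":[2.3,-3.16,0],"angular":[0,0,0],"claw":-0.6},{"slide":[0,0,2.5],"angular":[0,0,0],"claw":-0.6},{"slide":[0,0,2.0],"angular":[0,0,0],"claw":-0.6},{"slide":[0,0,0],"angular":[0,0,0],"claw":-0.6}]'
python3 snap.py w7
python3 - <<'E'
from h import *
goto(tester(0,-.067,-.0195),-2.51)
E
```

```text
t: 11.63
tcp_pos: [0.5865, -0.0738, 0.0118]
tool_rot: [1.0, -0.018, -0.003, -0.001]
force: [-1.6, 1.5, -0.7]
finger_gap: 0.458
gripper_force: 50.9
slide [0.4  0.23 3.27] yaw now -2.14 turn z rad 0.007
```

View pics/w7.png

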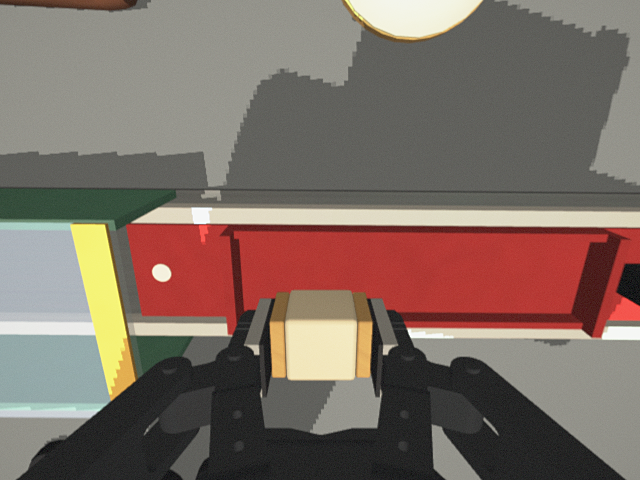

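The fuse is held square at (320,335) in front of the tray (x from 235 to 600). The white dot is at (162,272) and the hood strip at (100,300).

Run:
```python
from h import *; import json
s=json.load(open("pics/w7.json")); C=cam("wrist",s)
d=onz(C,162,272,.010); print("dot",intester(d),"sled y",intester(d)[1]-.135)
for p,z in (((420,236),.01),((480,206),.014),((480,226),.014),((240,240),.02),((605,240),.02)): print(p,intester(onz(C,*p,z)))
```

```text
dot [-0.0003  0.022 ] sled y -0.11300000000000002
(420, 236) [ 0.0213 -0.1159]
(480, 206) [ 0.0386 -0.143 ]
(480, 226) [ 0.0282 -0.1446]
(240, 240) [ 0.0218 -0.024 ]
(605, 240) [ 0.0233 -0.2047]
```

```bash
python3 -m creep '[{"slide":[0.3,0.2,0],"angular":[0,0,0.007],"claw":-0.6},{"slide":[0,0,1],"angular":[0,0,0],"claw":-0.6},{"slide":[0,0,1],"angular":[0,0,0],"claw":-0.6},{"slide":[0,0,0.6],"angular":[0,0,0],"claw":-0.6},{"slide":[0,0,0.3],"angular":[0,0,0],"claw":-0.6},{"slide":[0,0,0.2],"angular":[0,0,0],"claw":-0.6},{"slide":[0,0,0],"angular":[0,0,0],"claw":-0.6}]'
```

```text
t: 12.27
tcp_pos: [0.5917, -0.0779, -0.0172]
tool_rot: [1.0, -0.023, -0.001, -0.0]
force: [0.3, -1.2, -0.3]
finger_gap: 0.458
gripper_force: 50.9
```

```bash
python3 -m creep '[{"slide":[0,0,0.25],"angular":[0,0,0],"claw":-0.6},{"slide":[0,0,0],"angular":[0,0,0],"claw":-0.6},{"slide":[0,0,0],"angular":[0,0,0],"claw":0.3},{"slide":[0,0,0],"angular":[0,0,0],"claw":0.3},{"slide":[0,0,0],"angular":[0,0,0],"claw":0.3},{"slide":[0,0,-1],"angular":[0,0,0],"claw":0.3},{"slide":[0,0,-3],"angular":[0,0,0],"claw":0.45},{"slide":[0,0,-4],"angular":[0,0,0.0],"claw":0.45},{"slide":[-2.6,2.5,0],"angular":[0,0,0],"claw":0.45},{"slide":[-2.6,3,0],"angular":[0,0,0],"claw":0.45}]'
python3 - <<'E'
from h import *
goto([.464,-.3527,.05],-68.1)
E
```

```text
t: 13.1
tcp_pos: [0.5409, -0.1306, 0.0646]
tool_rot: [1.0, -0.02, 0.004, 0.002]
force: [-0.4, -1.1, -1.1]
finger_gap: 0.727
gripper_force: 0.0
slide [-6.79 22.5   1.47] yaw now -2.32 turn z rad 1.148
```

```bash
python3 -m creep '[{"slide":[-1.1,3.75,0],"angular":[0,0,0],"claw":0.45},{"slide":[-1.1,3.75,0],"angular":[0,0,0],"claw":0.45},{"slide":[-1.1,3.75,0],"angular":[0,0,0],"claw":0.45},{"slide":[-1.1,3.75,0],"angular":[0,0,0],"claw":0.45},{"slide":[-1.1,3.75,0],"angular":[0,0,0],"claw":0.45},{"slide":[-1.1,3.75,0],"angular":[0,0,0],"claw":0.45}]'
python3 -m creep '[{"slide":[0,0,0],"angular":[0,0,0.115],"claw":0.45},{"slide":[0,0,0],"angular":[0,0,0.115],"claw":0.45},{"slide":[0,0,0],"angular":[0,0,0.115],"claw":0.45},{"slide":[0,0,0],"angular":[0,0,0.115],"claw":0.45},{"slide":[0,0,0],"angular":[0,0,0.115],"claw":0.45},{"slide":[0,0,0],"angular":[0,0,0.115],"claw":0.45},{"slide":[0,0,0],"angular":[0,0,0.115],"claw":0.45},{"slide":[0,0,0],"angular":[0,0,0.115],"claw":0.45},{"slide":[0,0,0],"angular":[0,0,0.115],"claw":0.45},{"slide":[0,0,0],"angular":[0,0,0.115],"claw":0.45}]'
python3 -m creep '[{"slide":[0,0,0],"angular":[0,0,0],"claw":0.45},{"slide":[0,0,0],"angular":[0,0,0],"claw":0.45}]' | grep tcp
python3 snap.py w8
python3 - <<'E'
from h import *; import json
s=json.load(open("pics/w8.json")); im=cv2.imread("pics/w8.png"); C=cam("wrist",s)
h=cv2.cvtColor(im,cv2.COLOR_BGR2HSV); m=cv2.inRange(h,np.array((10,30,150)),np.array((35,255,255)))
for c in [c for c in cv2.findContours(m,0,2)[0] if cv2.contourArea(c)>300]: 
    x,y,w,k=cv2.boundingRect(c)
    print((x,y,w,k),cv2.minAreaRect(c)[2],[np.round((pose(s)[:3,:3].T@(onz(C,x+w/2,v,.028)-np.array(s["tcp_pos"])))*100,2)[:2].tolist() for v in (y,y+k)])
goto([.464,-.3527,-.030],-68.1)
E
```

```text
t: 13.6
tcp_pos: [0.4608, -0.3541, 0.062]
tool_rot: [1.0, -0.023, 0.0, 0.0]
force: [1.0, 0.0, -1.1]
finger_gap: 0.724
gripper_force: 0.0
t: 14.43
tcp_pos: [0.4617, -0.3524, 0.0619]
tool_rot: [0.825, -0.565, 0.0, 0.0]
force: [0.6, -0.8, 0.9]
finger_gap: 0.729
gripper_force: 0.0
tcp_pos: [0.4617, -0.3524, 0.0616]
(139, 289, 36, 81) 19.440034866333008 [[-2.07, -10.62], [-8.4, -11.56]]
(56, 252, 106, 64) 23.114208221435547 [[0.5, -13.26], [-4.07, -14.13]]
(286, 226, 64, 52) 0.0 [[2.19, -0.14], [-1.29, -0.15]]
(148, 157, 73, 59) 11.0035400390625 [[6.32, -7.8], [2.82, -8.23]]
(407, 100, 55, 57) 23.96249008178711 [[9.37, 6.26], [6.32, 6.57]]
(322, 61, 138, 110) 21.630887985229492 [[11.29, 3.76], [5.52, 4.12]]
slide [ 0.11 -0.2   9.15] yaw now -68.32 turn z rad -0.004
```

View pics/w8.png

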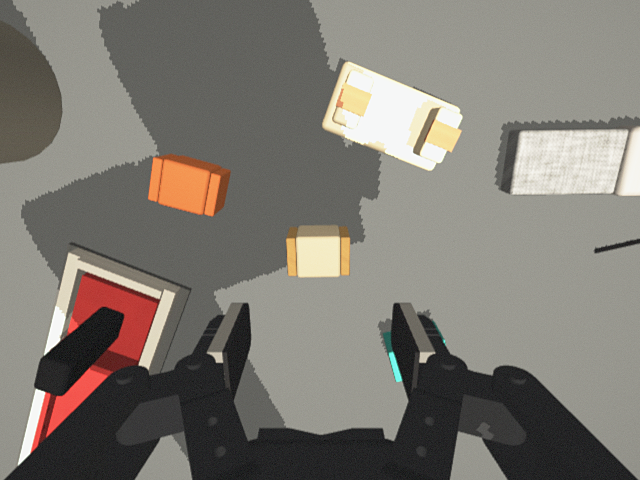

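Fuse B is centred at (318,252), square to the fingers and clear of orange (190,185) and the holder (395,115).

```bash
python3 -m creep '[{"slide":[0.1,-0.15,2.5],"angular":[0,0,0],"claw":0.45},{"slide":[0,0,2.5],"angular":[0,0,0],"claw":0.45},{"slide":[0,0,2],"angular":[0,0,0],"claw":0.45},{"slide":[0,0,1.2],"angular":[0,0,0],"claw":0.45},{"slide":[0,0,0.95],"angular":[0,0,0],"claw":0.45},{"slide":[0,0,0],"angular":[0,0,0],"claw":-0.6},{"slide":[0,0,0],"angular":[0,0,0],"claw":-0.6},{"slide":[0,0,0],"angular":[0,0,0],"claw":-0.6},{"slide":[0,0,0],"angular":[0,0,0],"claw":-0.6},{"slide":[0,0,0],"angular":[0,0,0],"claw":-0.6}]' 50
python3 -m creep '[{"slide":[0,0,0],"angular":[0,0,0],"claw":-0.6},{"slide":[0,0,-1],"angular":[0,0,0],"claw":-0.6},{"slide":[0,0,-2.5],"angular":[0,0,0],"claw":-0.6},{"slide":[0,0,-2.5],"angular":[0,0,0],"claw":-0.6},{"slide":[0,0,-3],"angular":[0,0,0],"claw":-0.6},{"slide":[0,0,-2],"angular":[0,0,0],"claw":-0.6}]'
python3 -m creep '[{"slide":[0,0,0],"angular":[0,0,-0.115],"claw":-0.6},{"slide":[0,0,0],"angular":[0,0,-0.115],"claw":-0.6},{"slide":[0,0,0],"angular":[0,0,-0.115],"claw":-0.6},{"slide":[0,0,0],"angular":[0,0,-0.115],"claw":-0.6},{"slide":[0,0,0],"angular":[0,0,-0.115],"claw":-0.6},{"slide":[0,0,0],"angular":[0,0,-0.115],"claw":-0.6},{"slide":[0,0,0],"angular":[0,0,-0.115],"claw":-0.6},{"slide":[0,0,0],"angular":[0,0,-0.115],"claw":-0.6},{"slide":[0,0,0],"angular":[0,0,-0.115],"claw":-0.6},{"slide":[0,0,0],"angular":[0,0,-0.115],"claw":-0.6}]'
python3 - <<'E'
from h import *
goto(tester(0,-.157,-.0195),-2.51)
E
```

```text
t: 15.48
tcp_pos: [0.4638, -0.3532, -0.0296]
tool_rot: [0.827, -0.563, 0.001, 0.0]
force: [-0.5, -0.2, -1.4]
finger_gap: 0.458
gripper_force: 50.5
t: 15.98
tcp_pos: [0.464, -0.3533, 0.0826]
tool_rot: [0.827, -0.563, 0.002, 0.0]
force: [0.8, -0.4, -0.2]
finger_gap: 0.457
gripper_force: 50.6
t: 16.82
tcp_pos: [0.4633, -0.3526, 0.0803]
tool_rot: [1.0, -0.02, 0.0, 0.0]
force: [-0.2, -0.1, -0.4]
finger_gap: 0.46
gripper_force: 50.5
slide [ 11.63 -19.04   9.98] yaw now -2.26 turn z rad 0.004
```

```bash
python3 -m creep '[{"slide":[1.94,-3.28,0],"angular":[0,0,0.004],"claw":-0.6},{"slide":[1.94,-3.28,0],"angular":[0,0,0],"claw":-0.6},{"slide":[1.94,-3.28,0],"angular":[0,0,0],"claw":-0.6},{"slide":[1.94,-3.28,0],"angular":[0,0,0],"claw":-0.6},{"slide":[1.94,-3.28,0],"angular":[0,0,0],"claw":-0.6},{"slide":[1.94,-3.28,0],"angular":[0,0,0],"claw":-0.6},{"slide":[0,0,2.5],"angular":[0,0,0],"claw":-0.6},{"slide":[0,0,2.5],"angular":[0,0,0],"claw":-0.6},{"slide":[0,0,0],"angular":[0,0,0],"claw":-0.6},{"slide":[0,0,0],"angular":[0,0,0],"claw":-0.6}]'
python3 snap.py w9
python3 - <<'E'
from h import *; import json
goto(tester(0,-.150,-.0195),-2.51)
im=cv2.imread("pics/w9.png");s=json.load(open("pics/w9.json")); C=cam("wrist",s)
h=cv2.cvtColor(im,cv2.COLOR_BGR2HSV); m=cv2.inRange(h,np.array((10,30,110)),np.array((35,255,255)))
for c in [c for c in cv2.findContours(m,0,2)[0] if cv2.contourArea(c)>300]: 
    x,y,w,k=cv2.boundingRect(c); print((x,y,w,k),intester(onz(C,x+w/2,y+k/2,.038)))
E
```

```text
t: 17.65
tcp_pos: [0.588, -0.161, 0.0289]
tool_rot: [1.0, -0.024, -0.001, -0.001]
force: [0.8, -0.8, -0.2]
finger_gap: 0.458
gripper_force: 50.7
slide [-0.19 -0.19  4.96] yaw now -2.83 turn z rad -0.006
(119, 319, 120, 10) [-0.0197 -0.075 ]
(403, 310, 74, 18) [-0.0172 -0.2148]
(0, 309, 80, 20) [-0.0163 -0.001 ]
(269, 284, 104, 91) [-0.0234 -0.1513]
(619, 271, 21, 71) [-0.0101 -0.3138]
(120, 251, 96, 65) [ 0.0043 -0.0726]
(0, 205, 556, 98) [ 0.0203 -0.13  ]
(143, 0, 149, 62) [ 0.1186 -0.1094]
```

```bash
python3 -m creep '[{"slide":[-0.2,-0.2,0],"angular":[0,0,-0.006],"claw":-0.6},{"slide":[0,0,1.5],"angular":[0,0,0],"claw":-0.6},{"slide":[0,0,1.5],"angular":[0,0,0],"claw":-0.6},{"slide":[0,0,1],"angular":[0,0,0],"claw":-0.6},{"slide":[0,0,0.5],"angular":[0,0,0],"claw":-0.6},{"slide":[0,0,0.4],"angular":[0,0,0],"claw":-0.6},{"slide":[0,0,0],"angular":[0,0,0],"claw":-0.6},{"slide":[0,0,0],"angular":[0,0,0],"claw":0.3},{"slide":[0,0,0],"angular":[0,0,0],"claw":0.3},{"slide":[0,0,0],"angular":[0,0,0],"claw":0.3}]'
python3 -m creep '[{"slide":[0,0,-1],"angular":[0,0,0],"claw":0.3},{"slide":[0,0,-3],"angular":[0,0,0],"claw":0.3},{"slide":[0,0,-4],"angular":[0,0,0],"claw":0.3},{"slide":[0,0,-4],"angular":[0,0,0],"claw":0.3},{"slide":[0,0,-3],"angular":[0,0,0],"claw":0.3},{"slide":[0,0,0],"angular":[0,0,0],"claw":0.3},{"slide":[0,0,0],"angular":[0,0,0],"claw":0.3}]'
python3 snap.py w10
python3 - <<'E'
from h import *
goto(tester(0,-.235,.085),87.49)
E
```

```text
t: 18.53
tcp_pos: [0.5879, -0.1599, -0.0188]
tool_rot: [1.0, -0.022, 0.001, 0.0]
force: [-0.6, 0.1, 0.0]
finger_gap: 0.651
gripper_force: 0.0
t: 19.12
tcp_pos: [0.589, -0.1603, 0.134]
tool_rot: [1.0, -0.021, 0.003, 0.001]
force: [-0.5, 0.8, -1.8]
finger_gap: 0.65
gripper_force: 0.0
slide [-0.03  8.52  4.7 ] yaw now -2.47 turn z rad -1.57
```

View pics/w10.png

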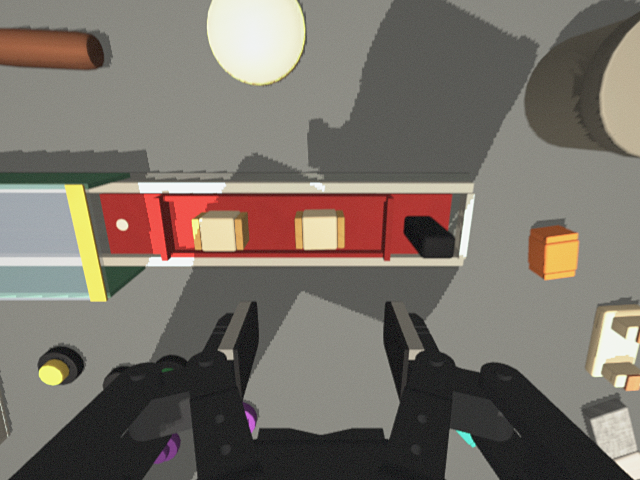

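Both fuses lie flat in the tray, at (218,231) and (320,230). The dot is at (122,225) and the handle top near (437,243). Next is the handle.

```bash
python3 -m creep '[{"slide":[0,2.1,0],"angular":[0,0,-0.12],"claw":0.3},{"slide":[0,0,0],"angular":[0,0,-0.121],"claw":0.3},{"slide":[0,0,0],"angular":[0,0,-0.121],"claw":0.3},{"slide":[0,0,0],"angular":[0,0,-0.121],"claw":0.3},{"slide":[0,0,0],"angular":[0,0,-0.121],"claw":0.3},{"slide":[0,0,0],"angular":[0,0,-0.121],"claw":0.3},{"slide":[0,0,0],"angular":[0,0,-0.121],"claw":0.3},{"slide":[0,0,0],"angular":[0,0,-0.121],"claw":0.3},{"slide":[0,0,0],"angular":[0,0,-0.121],"claw":0.3},{"slide":[0,0,0],"angular":[0,0,-0.121],"claw":0.3}]' | grep tcp
python3 -m creep '[{"slide":[0,0,0],"angular":[0,0,-0.121],"claw":0.3},{"slide":[0,0,0],"angular":[0,0,-0.121],"claw":0.3},{"slide":[0,0,0],"angular":[0,0,-0.121],"claw":0.3},{"slide":[-3.2,0,0],"angular":[0,0,0],"claw":0.3},{"slide":[-3.2,0,0],"angular":[0,0,0],"claw":0.3},{"slide":[0,0,2],"angular":[0,0,0],"claw":0.3},{"slide":[0,0,2],"angular":[0,0,0],"claw":0.3},{"slide":[0,0,0],"angular":[0,0,0],"claw":0.3},{"slide":[0,0,0],"angular":[0,0,0],"claw":0.3}]'
python3 snap.py w11
python3 - <<'E'
from h import *; import json
C=cam("wrist",json.load(open("pics/w10.json"))); print("dot w10",intester(onz(C,122,225,.010)))
goto(tester(0,-.235,.011),87.49)
s=json.load(open("pics/w11.json")); C=cam("wrist",s); im=cv2.imread("pics/w11.png")
r=proj(C,tester(0,-.235,.072)); print("handle expected px",r)
g=cv2.cvtColor(im,cv2.COLOR_BGR2GRAY); x,y=r.astype(int)
print("row",g[y,x-50:x+51:2].tolist()); print("col",g[y-50:y+51:2,x].tolist())
E
```

```text
tcp_pos: [0.5848, -0.1798, 0.1283]
t: 20.75
tcp_pos: [0.5815, -0.2433, 0.0878]
tool_rot: [0.722, 0.692, -0.001, -0.003]
force: [0.2, -0.4, 0.7]
finger_gap: 0.651
gripper_force: 0.0
dot w10 [-0.0013  0.0226]
slide [-0.11  0.11  7.83] yaw now 87.6 turn z rad 0.002
handle expected px [324.73195715 272.39695985]
row [90, 188, 208, 208, 208, 211, 173, 87, 91, 87, 89, 88, 95, 91, 91, 92, 94, 92, 46, 29, 43, 41, 41, 45, 47, 49, 39, 41, 40, 48, 43, 38, 36, 69, 92, 92, 89, 91, 89, 95, 98, 93, 93, 89, 130, 208, 207, 205, 208, 206, 98]
col [91, 96, 36, 23, 29, 21, 23, 24, 30, 25, 33, 19, 26, 22, 30, 32, 35, 50, 41, 51, 44, 45, 46, 44, 45, 49, 42, 43, 41, 47, 39, 42, 38, 40, 175, 212, 212, 205, 102, 92, 91, 91, 90, 92, 95, 90, 94, 90, 93, 89, 92]
```

```bash
python3 -m creep '[{"slide":[-0.1,0.1,2.5],"angular":[0,0,0],"claw":0.3},{"slide":[0,0,2.5],"angular":[0,0,0],"claw":0.3},{"slide":[0,0,1.7],"angular":[0,0,0],"claw":0.3},{"slide":[0,0,1],"angular":[0,0,0],"claw":0.3},{"slide":[0,0,0],"angular":[0,0,0],"claw":0.3},{"slide":[0,0,0],"angular":[0,0,0],"claw":-0.95},{"slide":[0,0,0],"angular":[0,0,0],"claw":-0.95},{"slide":[0,0,0],"angular":[0,0,0],"claw":-0.95},{"slide":[0,0,0],"angular":[0,0,0],"claw":-0.95},{"slide":[0,0,0],"angular":[0,0,0],"claw":-0.95}]' 40
python3 -m creep '[{"slide":[0,0,0],"angular":[0,0,0],"claw":-0.95},{"slide":[0,0,0],"angular":[0,0,0],"claw":-0.95},{"slide":[0,0,0],"angular":[0,0,0],"claw":-0.95},{"slide":[0,0,0],"angular":[0,0,0],"claw":-0.95}]'
python3 - <<'E'
from h import *
s=manip.sense(); print(intester(s["tcp_pos"])); goto(tester(0,-.017,s["tcp_pos"][2]),87.49)
E
```

```text
t: 21.63
tcp_pos: [0.5852, -0.2462, 0.0152]
tool_rot: [0.722, 0.692, 0.0, 0.001]
force: [-1.9, 0.6, 5.6]
finger_gap: 0.2
gripper_force: 41.0
t: 21.97
tcp_pos: [0.5853, -0.2462, 0.0151]
tool_rot: [0.722, 0.692, 0.0, 0.001]
force: [-1.4, 0.6, 6.2]
finger_gap: 0.204
gripper_force: 41.1
[ 0.0018 -0.2363]
slide [21.93 -0.12 -0.03] yaw now 87.64 turn z rad 0.003
```

```bash
python3 -m creep '[{"slide":[0,0,-0.3],"angular":[0,0,0],"claw":-0.95},{"slide":[0.4,0,0],"angular":[0,0,0],"claw":-0.95},{"slide":[0.8,0,0],"angular":[0,0,0],"claw":-0.95},{"slide":[1.2,0,0],"angular":[0,0,0],"claw":-0.95},{"slide":[1.2,0,0],"angular":[0,0,0],"claw":-0.95},{"slide":[1.2,0,0],"angular":[0,0,0],"claw":-0.95},{"slide":[1.2,0,0],"angular":[0,0,0],"claw":-0.95},{"slide":[1.2,0,0],"angular":[0,0,0],"claw":-0.95},{"slide":[1.2,0,0],"angular":[0,0,0],"claw":-0.95},{"slide":[1.2,0,0],"angular":[0,0,0],"claw":-0.95}]' 60
python3 - <<'E'
from h import *
s=manip.sense(); print(intester(s["tcp_pos"])); goto(tester(0.001,-.0193,s["tcp_pos"][2]),87.49)
E
```

```text
t: 22.8
tcp_pos: [0.5886, -0.1481, 0.0164]
tool_rot: [0.722, 0.692, -0.0, -0.0]
force: [-1.4, -0.3, -3.5]
finger_gap: 0.2
gripper_force: 58.7
[ 0.0008 -0.1381]
slide [11.88  0.05  0.  ] yaw now 87.63 turn z rad 0.002
```

```bash
python3 -m creep '[{"slide":[1.2,0,0.2],"angular":[0,0,0],"claw":-0.95},{"slide":[1.2,0,0],"angular":[0,0,0],"claw":-0.95},{"slide":[1.2,0,0],"angular":[0,0,0],"claw":-0.95},{"slide":[1.2,0,0],"angular":[0,0,0],"claw":-0.95},{"slide":[1.2,0,0],"angular":[0,0,0],"claw":-0.95},{"slide":[1.2,0,0],"angular":[0,0,0],"claw":-0.95},{"slide":[1.2,0,0],"angular":[0,0,0],"claw":-0.95},{"slide":[1.0,0,0],"angular":[0,0,0],"claw":-0.95},{"slide":[0.5,0,0],"angular":[0,0,0],"claw":-0.95},{"slide":[0,0,0],"angular":[0,0,0],"claw":-0.95}]'
python3 - <<'E'
from h import *
s=manip.sense(); print(intester(s["tcp_pos"])); goto(tester(0.001,-.0193,s["tcp_pos"][2]),87.49)
E
```

```text
t: 23.63
tcp_pos: [0.5936, -0.049, 0.0152]
tool_rot: [0.722, 0.692, 0.001, 0.0]
force: [1.2, 0.1, 6.1]
finger_gap: 0.195
gripper_force: 60.1
[ 0.0014 -0.0389]
slide [ 1.96 -0.03  0.  ] yaw now 87.64 turn z rad 0.003
```

```bash
python3 -m creep '[{"slide":[0.8,0,-0.1],"angular":[0,0,0],"claw":-0.95},{"slide":[0.6,0,0],"angular":[0,0,0],"claw":-0.95},{"slide":[0.3,0,0],"angular":[0,0,0],"claw":-0.95},{"slide":[0.2,0,0],"angular":[0,0,0],"claw":-0.95},{"slide":[0,0,0],"angular":[0,0,0],"claw":-0.95},{"slide":[0,0,0],"angular":[0,0,0],"claw":-0.95}]'
python3 - <<'E'
from h import *
s=manip.sense(); print(intester(s["tcp_pos"])); goto(tester(0.001,-.0193,s["tcp_pos"][2]),87.49)
S=cam("scene"); im=viewer.snapshot("scene"); cv2.imwrite("pics/scene12.png",im)
d=proj(S,tester(0,.24,.010)); n=proj(S,tester(0,.24,.018)); print("dot exp",d,"needle",n)
x,y=d.astype(int); h=cv2.cvtColor(im,cv2.COLOR_BGR2HSV); print(h[y-8:y+9,x-10:x+11,1]);
E
```

```text
t: 24.13
tcp_pos: [0.5933, -0.0308, 0.0152]
tool_rot: [0.722, 0.692, 0.0, -0.001]
force: [-0.2, 2.0, 0.9]
finger_gap: 0.198
gripper_force: 59.4
[ 0.0003 -0.0207]
slide [0.14 0.07 0.  ] yaw now 87.58 turn z rad 0.002
dot exp [427.49043818 179.48403121] needle [428.01902483 177.03838002]
[[ 69 122 181 234 255 250 238 222 187 146 113  80  52  38  47  63  94 103
   94  67  36]
 [ 13  52 120 188 237 255 255 255 233 202 172 146 110  77  80 100 103  93
   66  36  25]
 [  4  30  90 140 177 200 245 255 255 252 219 195 169 145 129 124 100  69
   40  26  22]
 [ 16  56  88 116 128 152 174 204 235 255 255 244 217 203 187 162 116  71
   43  29  32]
 [ 55  84 101 107 112 121 136 154 176 207 238 255 255 255 228 200 168 131
   91  64  38]
 [ 88 100 103 111 107 105 111 117 128 145 173 209 254 255 255 247 217 181
  157 129  92]
 [100 108 107 108 106 106 107  93  87  85  96 130 173 219 255 255 255 237
  209 182 141]
 [105 107 105 107 106 104  97  73  46  30  31  60 109 158 195 242 255 255
  255 218 162]
 [106 107 106 106 107 105  91  54  18   8   9  27  73 120 144 172 198 235
  238 206 149]
 [105 106 108 107 106 106  94  58  20   9   8  31  72 101 115 128 144 164
  180 170 127]
 [104 107 105 105 107 108 100  82  53  35  38  62  89 100 100 101  95  90
  106 129 145]
 [105 107 105 103 107 106 104 101  90  81  85  91  99  97  87  69  50  35
   58 124 144]
 [ 99 102 104 106 103 108 106 106 108 102 103 102 104  92  67  41  29  43
   50 113 108]
 [ 80  92 102 102 105 105 109 109 108 107 104 102  92  78  46  27  56  76
   48  61  61]
 [ 66  72  84  94  98 106 106 103 106 107 102  97  84  55  26  55  83  82
   41  29  27]
 [ 61  62  67  74  81  94 100 106 106 103  94  82  57  27  56  89 110  67
   35  31  19]
 [ 60  59  59  61  62  77  85  97  94  88  79  58  29  48  88 107  97  62
   35  28  21]]
```

```bash
python3 -m creep '[{"slide":[0,0,0],"angular":[0,0,0],"claw":0},{"slide":[0,0,0],"angular":[0,0,0],"claw":0.2},{"slide":[0,0,0],"angular":[0,0,0],"claw":0.2},{"slide":[0,0,-2],"angular":[0,0,0],"claw":0.2},{"slide":[0,0,-4],"angular":[0,0,0],"claw":0.2},{"slide":[0,0,-4],"angular":[0,0,0],"claw":-1},{"slide":[2.0,-2,-3],"angular":[0,0,0],"claw":-1},{"slide":[3,-2.5,0],"angular":[0,0,0],"claw":-1},{"slide":[3,-2.5,0],"angular":[0,0,0],"claw":-1},{"slide":[3,-2.5,0],"angular":[0,0,0],"claw":-1}]' 40
python3 -m creep '[{"slide":[2,-3,0],"angular":[0,0,0],"claw":-1},{"slide":[0,0,0],"angular":[0,0,0],"claw":-1},{"slide":[0,0,0],"angular":[0,0,0],"claw":-1},{"slide":[0,0,0],"angular":[0,0,0],"claw":-1}]'
python3 snap.py w12
python3 - <<'E'
from h import *; import json
S=cam("scene"); print("scene dot",intester(onz(S,426.2,179.3,.010)))
s=json.load(open("pics/w12.json")); C=cam("wrist",s); im=cv2.imread("pics/w12.png")
d=proj(C,tester(0,.24,.010)); n=proj(C,tester(0,.24,.018)); print("dot exp",d,"needle",n)
x,y=d.astype(int); c=im[y-40:y+41,x-55:x+56]; cv2.imwrite("pics/dot.png",cv2.resize(c,None,fx=7,fy=7,interpolation=cv2.INTER_NEAREST)); print("crop origin",x-55,y-40)
E
```

```text
t: 25.02
tcp_pos: [0.5025, 0.0827, 0.1463]
tool_rot: [0.722, 0.691, 0.001, 0.0]
force: [1.0, 0.9, -1.0]
finger_gap: -0.001
gripper_force: 0.0
t: 25.35
tcp_pos: [0.475, 0.1032, 0.1458]
tool_rot: [0.722, 0.692, 0.001, 0.001]
force: [-0.0, 0.3, 0.5]
finger_gap: 0.004
gripper_force: 0.0
scene dot [-0.0027  0.2384]
dot exp [478.69034797  54.3491379 ] needle [483.1067442   52.51395934]
crop origin 423 14
```

View pics/dot.png

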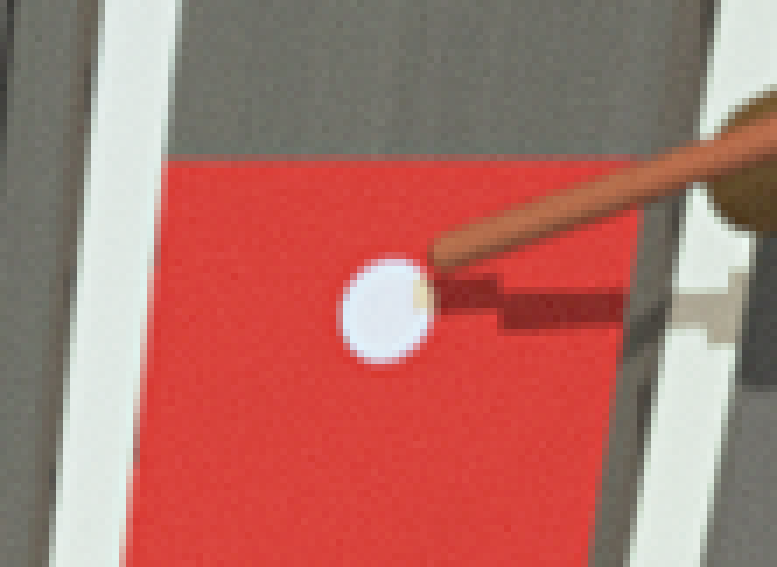

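The dot centre is at px (478.3,58.3) and the needle tip at (485.6,50.4), 8 mm above it. I'll compute the true offset.

Run:
```python
from h import *; import json
s=json.load(open("pics/w12.json")); C=cam("wrist",s)
print("dot",intester(onz(C,478.3,58.3,.010)))
for v in ((485.6,50.4),(485.2,51.2)): print("needle",intester(onz(C,*v,.018)))
goto(tester(0.001,-.02,.1458))
```

```text
dot [1.000e-04 2.372e-01]
needle [0.0017 0.2414]
needle [0.0015 0.2409]
slide [-12.78  12.4    0.02] yaw now 87.57 turn z rad None
```

The dot is about 4 mm short of the needle, so I'll regrip the handle and push 4 mm.

```bash
python3 -m creep '[{"slide":[-2.55,2.48,0],"angular":[0,0,0],"claw":0.2},{"slide":[-2.55,2.48,0],"angular":[0,0,0],"claw":0.2},{"slide":[-2.55,2.48,0],"angular":[0,0,0],"claw":0.2},{"slide":[-2.55,2.48,0],"angular":[0,0,0],"claw":0.2},{"slide":[-2.55,2.48,0],"angular":[0,0,0],"claw":0.2},{"slide":[0,0,3],"angular":[0,0,0],"claw":0.2},{"slide":[0,0,3],"angular":[0,0,0],"claw":0.2},{"slide":[0,0,0],"angular":[0,0,0],"claw":0.2},{"slide":[0,0,0],"angular":[0,0,0],"claw":0.2}]' 40
python3 - <<'E'
from h import *
goto(tester(0.0005,-.0195,.015),87.49)
E
```

```text
t: 26.15
tcp_pos: [0.5917, -0.0302, 0.0837]
tool_rot: [0.722, 0.691, -0.001, -0.002]
force: [1.0, 0.3, 1.1]
finger_gap: 0.604
gripper_force: 0.0
slide [0.07 0.21 6.87] yaw now 87.48 turn z rad -0.0
```

```bash
python3 -m creep '[{"slide":[0.05,0.2,2],"angular":[0,0,0],"claw":0.2},{"slide":[0,0,2],"angular":[0,0,0],"claw":0.2},{"slide":[0,0,2],"angular":[0,0,0],"claw":0.2},{"slide":[0,0,0.7],"angular":[0,0,0],"claw":0.2},{"slide":[0,0,0],"angular":[0,0,0],"claw":-0.95},{"slide":[0,0,0],"angular":[0,0,0],"claw":-0.95},{"slide":[0,0,0],"angular":[0,0,0],"claw":-0.95},{"slide":[0,0,0],"angular":[0,0,0],"claw":-0.95},{"slide":[0,0,0],"angular":[0,0,0],"claw":-0.95},{"slide":[0,0,0],"angular":[0,0,0],"claw":-0.95}]' 50
python3 -c "
from h import *; print(intester(manip.sense()['tcp_pos']))"
python3 -m creep '[{"slide":[0.2,0,-0.1],"angular":[0,0,0],"claw":-0.95},{"slide":[0.2,0,0],"angular":[0,0,0],"claw":-0.95},{"slide":[0,0,0],"angular":[0,0,0],"claw":-0.95},{"slide":[0,0,0],"angular":[0,0,0],"claw":-0.95},{"slide":[0,0,0],"angular":[0,0,0],"claw":-0.95}]'
python3 -c "
from h import *; print(intester(manip.sense()['tcp_pos']))"
```

```text
t: 26.98
tcp_pos: [0.5951, -0.029, 0.0201]
tool_rot: [0.721, 0.692, 0.0, 0.001]
force: [-3.3, 0.5, 7.2]
finger_gap: 0.195
gripper_force: 50.5
[ 0.002  -0.0189]
t: 27.4
tcp_pos: [0.5954, -0.0253, 0.0201]
tool_rot: [0.722, 0.692, 0.0, 0.001]
force: [-2.9, -2.8, 6.0]
finger_gap: 0.198
gripper_force: 50.3
[ 0.0021 -0.0151]
```

```bash
python3 -m creep '[{"slide":[0,0,0],"angular":[0,0,0],"claw":0},{"slide":[0,0,0],"angular":[0,0,0],"claw":0.2},{"slide":[0,0,0],"angular":[0,0,0],"claw":0.2},{"slide":[0,0,-2],"angular":[0,0,0],"claw":0.2},{"slide":[0,0,-4],"angular":[0,0,0],"claw":0.2},{"slide":[0,0,-4],"angular":[0,0,0],"claw":-1},{"slide":[2.0,-2.4,-3],"angular":[0,0,0],"claw":-1},{"slide":[3,-2.5,0],"angular":[0,0,0],"claw":-1},{"slide":[3,-2.5,0],"angular":[0,0,0],"claw":-1},{"slide":[3,-2.5,0],"angular":[0,0,0],"claw":-1}]' 40 >/dev/null
python3 -m creep '[{"slide":[2,-3,0],"angular":[0,0,0],"claw":-1},{"slide":[0,0,0],"angular":[0,0,0],"claw":-1},{"slide":[0,0,0],"angular":[0,0,0],"claw":-1},{"slide":[0,0,0],"angular":[0,0,0],"claw":-1}]'
python3 snap.py w13
cat > dot.py <<'E'
import sys,json; from h import *
n=sys.argv[1]; s=json.load(open(f"pics/{n}.json")); C=cam("wrist",s); im=cv2.imread(f"pics/{n}.png")
x,y=proj(C,tester(0,.24,.010)).astype(int); o=np.array([x-16,y-16]); c=im[o[1]:o[1]+33,o[0]:o[0]+33]; h=cv2.cvtColor(c,cv2.COLOR_BGR2HSV)
m=cv2.inRange(h,np.array((0,0,180)),np.array((179,70,255)))
for k in [k for k in cv2.findContours(m,0,1)[0] if cv2.contourArea(k)>30]:
    e=np.array(cv2.minEnclosingCircle(k)[0])+o; print("dot",e,cv2.contourArea(k),intester(onz(C,*e,.010)))
r=cv2.inRange(h,np.array((7,90,110)),np.array((18,200,230))); ys,xs=np.where(r>0)
i=xs.argmin() if len(xs) else None
if i is not None: t=np.array([xs[i],ys[xs<=xs[i]+1].mean()])+o; print("needle",t,intester(onz(C,*t,.018)))
E
python3 dot.py w12; python3 dot.py w13
python3 - <<'E'
from h import *
goto([.4494,.1095,.01])
E
```

```text
t: 28.57
tcp_pos: [0.4732, 0.1099, 0.1485]
tool_rot: [0.722, 0.692, 0.001, 0.001]
force: [-0.2, 0.9, 0.2]
finger_gap: 0.003
gripper_force: 0.0
dot [478.20422554  57.89436531] 129.5 [-0.      0.2375]
needle [485.          49.71428571] [0.0012 0.2419]
dot [479.5  62.5] 116.0 [0.0005 0.2413]
needle [485.   60.9] [0.0014 0.2413]
slide [-0.1  -2.47 13.84] yaw now 87.58 turn z rad None
```

The dot is now at 241.3 mm against needle 241.3 mm, on target. Pressing yellow.

```bash
python3 -m creep '[{"slide":[-0.1,-1.2,2],"angular":[0,0,0],"claw":-1},{"slide":[0,-1.25,3],"angular":[0,0,0],"claw":-1},{"slide":[0,0,3],"angular":[0,0,0],"claw":-1},{"slide":[0,0,3],"angular":[0,0,0],"claw":-1},{"slide":[0,0,2],"angular":[0,0,0],"claw":-1},{"slide":[0,0,1],"angular":[0,0,0],"claw":-1},{"slide":[0,0,0],"angular":[0,0,0],"claw":-1}]'
for i in 1 2; do python3 -m creep '[{"slide":[0,0,0.5],"angular":[0,0,0],"claw":-1},{"slide":[0,0,0.0],"angular":[0,0,0],"claw":-1}]' | grep -E "tcp|^force"; done
```

```text
t: 29.2
tcp_pos: [0.4479, 0.1087, 0.0057]
tool_rot: [0.723, 0.691, -0.001, -0.001]
force: [-0.2, -0.1, 0.2]
finger_gap: -0.003
gripper_force: 0.0
tcp_pos: [0.4489, 0.1092, 0.003]
force: [-0.7, -0.2, -0.5]
tcp_pos: [0.4484, 0.1095, -0.0016]
force: [-0.2, -0.2, -0.6]
```

```bash
for i in 1 2; do python3 -m creep '[{"slide":[0,0,0.5],"angular":[0,0,0],"claw":-1},{"slide":[0,0,0.0],"angular":[0,0,0],"claw":-1}]' | grep -E "tcp|^force"; done
for i in 1 2 3 4; do python3 -m creep '[{"slide":[0,0,0.2],"angular":[0,0,0],"claw":-1},{"slide":[0,0,0.0],"angular":[0,0,0],"claw":-1}]' | grep -E "tcp|^force"; done
```

```text
tcp_pos: [0.4479, 0.1097, -0.0068]
force: [-0.9, -0.1, 0.7]
tcp_pos: [0.4481, 0.1097, -0.0121]
force: [0.4, -0.6, 1.1]
tcp_pos: [0.4481, 0.1097, -0.0138]
force: [0.6, 0.2, 2.3]
tcp_pos: [0.4481, 0.1097, -0.0158]
force: [0.7, -0.3, 3.6]
tcp_pos: [0.4481, 0.1097, -0.0178]
force: [0.4, 0.5, 4.0]
tcp_pos: [0.4481, 0.1097, -0.0181]
force: [-1.1, -0.5, 18.6]
```

Yellow bottomed out (18.6 N on the stop). Next is green.

```bash
python3 -m creep '[{"slide":[0,0,-2],"angular":[0,0,0],"claw":-1},{"slide":[0,0,-2.3],"angular":[0,0,0],"claw":-1},{"slide":[0,0,0],"angular":[0,0,0],"claw":-1}]' | grep tcp
python3 - <<'E'
from h import *
goto([.4345,.0019,-.006])
E
```

```text
tcp_pos: [0.4492, 0.1098, 0.0257]
slide [-10.84  -1.04   3.16] yaw now 87.61 turn z rad None
```

```bash
python3 -m creep '[{"slide":[-2.2,-0.2,0],"angular":[0,0,0],"claw":-1},{"slide":[-2.2,-0.2,0],"angular":[0,0,0],"claw":-1},{"slide":[-2.2,-0.2,0],"angular":[0,0,0],"claw":-1},{"slide":[-2.2,-0.2,0],"angular":[0,0,0],"claw":-1},{"slide":[-2.04,-0.2,0],"angular":[0,0,0],"claw":-1},{"slide":[0,0,0],"angular":[0,0,0],"claw":-1},{"slide":[0,0,2],"angular":[0,0,0],"claw":-1},{"slide":[0,0,1.2],"angular":[0,0,0],"claw":-1},{"slide":[0,0,0],"angular":[0,0,0],"claw":-1}]' | grep -E "tcp|^force"
for i in 1 2; do python3 -m creep '[{"slide":[0,0,0.4],"angular":[0,0,0],"claw":-1},{"slide":[0,0,0.0],"angular":[0,0,0],"claw":-1}]' | grep -E "tcp|^force"; done
for i in 1 2; do python3 -m creep '[{"slide":[0,0,0.2],"angular":[0,0,0],"claw":-1},{"slide":[0,0,0.0],"angular":[0,0,0],"claw":-1}]' | grep -E "tcp|^force"; done
```

```text
tcp_pos: [0.4317, 0.0024, -0.0106]
force: [-0.6, -0.2, -0.1]
tcp_pos: [0.4326, 0.0024, -0.0131]
force: [-1.1, 0.6, 1.6]
tcp_pos: [0.4328, 0.0023, -0.0167]
force: [-0.9, 1.4, 3.3]
tcp_pos: [0.4329, 0.0023, -0.0179]
force: [-1.7, 2.3, 9.6]
tcp_pos: [0.4329, 0.0023, -0.0183]
force: [-3.7, 2.3, 28.3]
```

Green is fully down. Red next.

```bash
python3 -m creep '[{"slide":[0,0,-2],"angular":[0,0,0],"claw":-1},{"slide":[0,0,-2.4],"angular":[0,0,0],"claw":-1},{"slide":[0,0,0],"angular":[0,0,0],"claw":-1},{"slide":[0,0,0],"angular":[0,0,0],"claw":-1}]' | grep tcp
python3 - <<'E'
from h import *
goto([.4233,.0505,-.006])
E
```

```text
tcp_pos: [0.4349, 0.0014, 0.0244]
slide [ 4.86 -1.38  3.03] yaw now 87.6 turn z rad None
```

```bash
python3 -m creep '[{"slide":[1.6,-0.45,0],"angular":[0,0,0],"claw":-1},{"slide":[1.6,-0.4,0],"angular":[0,0,0],"claw":-1},{"slide":[1.6,-0.4,0],"angular":[0,0,0],"claw":-1},{"slide":[0,0,0],"angular":[0,0,0],"claw":-1},{"slide":[0,0,1.5],"angular":[0,0,0],"claw":-1},{"slide":[0,0,1.5],"angular":[0,0,0],"claw":-1},{"slide":[0,0,0],"angular":[0,0,0],"claw":-1}]' | grep -E "tcp|^force"
for i in 1 2; do python3 -m creep '[{"slide":[0,0,0.4],"angular":[0,0,0],"claw":-1},{"slide":[0,0,0.0],"angular":[0,0,0],"claw":-1}]' | grep -E "tcp|^force"; done
for i in 1 2; do python3 -m creep '[{"slide":[0,0,0.2],"angular":[0,0,0],"claw":-1},{"slide":[0,0,0.0],"angular":[0,0,0],"claw":-1}]' | grep -E "tcp|^force"; done
```

```text
tcp_pos: [0.422, 0.05, -0.0089]
force: [-0.3, -0.4, 0.3]
tcp_pos: [0.4227, 0.05, -0.0113]
force: [-0.4, 0.4, 0.2]
tcp_pos: [0.4231, 0.05, -0.0147]
force: [-0.5, -1.5, 3.0]
tcp_pos: [0.4231, 0.05, -0.0165]
force: [-0.0, -1.8, 3.9]
tcp_pos: [0.4232, 0.05, -0.018]
force: [-1.0, -2.8, 10.1]
```

Red is on its stop (10 N). I'll lift, check the dot once more, and go to the handle.

```bash
python3 -m creep '[{"slide":[0,0,-3],"angular":[0,0,0],"claw":-1},{"slide":[0,0,-4],"angular":[0,0,0],"claw":-1},{"slide":[0,0,-4],"angular":[0,0,0],"claw":-1},{"slide":[2.4,1.2,-3.2],"angular":[0,0,0],"claw":-1},{"slide":[2.4,1.2,-3],"angular":[0,0,0],"claw":-1},{"slide":[0,0,0],"angular":[0,0,0],"claw":-1},{"slide":[0,0,0],"angular":[0,0,0],"claw":-1}]' |grep tcp
python3 snap.py w14; python3 dot.py w14
python3 - <<'E'
from h import *
goto(tester(.001,-.016,.085))
E
```

```text
tcp_pos: [0.4505, 0.0981, 0.1549]
dot [503.5  47. ] 130.0 [-0.0009  0.241 ]
needle [509.          49.33333333] [0.    0.238]
slide [-11.76  15.08   6.83] yaw now 87.68 turn z rad None
```

```bash
python3 -m creep '[{"slide":[-2.4,3.0,0],"angular":[0,0,0],"claw":0.2},{"slide":[-2.4,3.0,0],"angular":[0,0,0],"claw":0.2},{"slide":[-2.4,3.0,0],"angular":[0,0,0],"claw":0.2},{"slide":[-2.4,3.0,0],"angular":[0,0,0],"claw":0.2},{"slide":[-2.1,3.0,0],"angular":[0,0,0],"claw":0.2},{"slide":[0,0,3],"angular":[0,0,0],"claw":0.2},{"slide":[0,0,3.5],"angular":[0,0,0],"claw":0.2},{"slide":[0,0,0],"angular":[0,0,0],"claw":0.2},{"slide":[0,0,0],"angular":[0,0,0],"claw":0.2}]' 50 | grep -E "tcp|gap"
python3 - <<'E'
from h import *
goto(tester(0.001,-.016,.0175),87.49)
E
```

```text
tcp_pos: [0.5895, -0.0259, 0.0843]
finger_gap: 0.598
slide [-0.01  0.55  6.68] yaw now 87.53 turn z rad 0.001
```

```bash
python3 -m creep '[{"slide":[0,0.4,2],"angular":[0,0,0],"claw":0.2},{"slide":[0,0.05,2],"angular":[0,0,0],"claw":0.2},{"slide":[0,0,2],"angular":[0,0,0],"claw":0.2},{"slide":[0,0,0.6],"angular":[0,0,0],"claw":0.2},{"slide":[0,0,0],"angular":[0,0,0],"claw":-0.95},{"slide":[0,0,0],"angular":[0,0,0],"claw":-0.95},{"slide":[0,0,0],"angular":[0,0,0],"claw":-0.95},{"slide":[0,0,0],"angular":[0,0,0],"claw":-0.95},{"slide":[0,0,0],"angular":[0,0,0],"claw":-0.95},{"slide":[0,0,0],"angular":[0,0,0],"claw":-0.95}]' 60
python3 - <<'E'
from h import *
s=manip.sense(); print(intester(s["tcp_pos"])); goto(tester(0.0015,-.231,s["tcp_pos"][2]),87.49)
E
```

```text
t: 36.0
tcp_pos: [0.5969, -0.0261, 0.0237]
tool_rot: [0.722, 0.692, -0.001, -0.001]
force: [-5.4, -0.1, 6.9]
finger_gap: 0.193
gripper_force: 60.8
[ 0.0037 -0.0158]
slide [-21.51  -0.28   0.  ] yaw now 87.64 turn z rad 0.003
```

```bash
python3 -m creep '[{"slide":[0,-0.2,-0.15],"angular":[0,0,0],"claw":-0.95},{"slide":[-0.4,0,0],"angular":[0,0,0],"claw":-0.95},{"slide":[-0.8,0,0],"angular":[0,0,0],"claw":-0.95},{"slide":[-1.2,0,0],"angular":[0,0,0],"claw":-0.95},{"slide":[-1.2,0,0],"angular":[0,0,0],"claw":-0.95},{"slide":[-1.2,0,0],"angular":[0,0,0],"claw":-0.95},{"slide":[-1.2,0,0],"angular":[0,0,0],"claw":-0.95},{"slide":[-1.2,0,0],"angular":[0,0,0],"claw":-0.95},{"slide":[-1.2,0,0],"angular":[0,0,0],"claw":-0.95},{"slide":[-1.2,0,0],"angular":[0,0,0],"claw":-0.95}]'
python3 - <<'E'
from h import *
s=manip.sense(); print(intester(s["tcp_pos"])); goto(tester(0.0015,-.231,s["tcp_pos"][2]),87.49)
E
```

```text
t: 36.83
tcp_pos: [0.5922, -0.1236, 0.0237]
tool_rot: [0.722, 0.692, 0.0, 0.0]
force: [0.8, 2.4, -2.2]
finger_gap: 0.195
gripper_force: 59.6
[ 0.0033 -0.1135]
slide [-11.75  -0.19   0.  ] yaw now 87.56 turn z rad 0.001
```

```bash
python3 -m creep '[{"slide":[-1.2,0,0.1],"angular":[0,0,0],"claw":-0.95},{"slide":[-1.2,0,0],"angular":[0,0,0],"claw":-0.95},{"slide":[-1.2,0,0],"angular":[0,0,0],"claw":-0.95},{"slide":[-1.2,0,0],"angular":[0,0,0],"claw":-0.95},{"slide":[-1.2,0,0],"angular":[0,0,0],"claw":-0.95},{"slide":[-1.2,0,0],"angular":[0,0,0],"claw":-0.95},{"slide":[-1.2,0,0],"angular":[0,0,0],"claw":-0.95},{"slide":[-1.2,0,0],"angular":[0,0,0],"claw":-0.95},{"slide":[-1,0,0],"angular":[0,0,0],"claw":-0.95},{"slide":[-0.6,0,0],"angular":[0,0,0],"claw":-0.95}]'
python3 -m creep '[{"slide":[0,0,0],"angular":[0,0,0],"claw":0},{"slide":[0,0,0],"angular":[0,0,0],"claw":0.2},{"slide":[0,0,0],"angular":[0,0,0],"claw":0.2},{"slide":[0,0,-2],"angular":[0,0,0],"claw":0.3},{"slide":[0,0,-4],"angular":[0,0,0],"claw":0.3},{"slide":[0,0,-4],"angular":[0,0,0],"claw":0.3},{"slide":[3,0,0],"angular":[0,0,0],"claw":0.3},{"slide":[3,0,0],"angular":[0,0,0],"claw":0.3},{"slide":[0,0,0],"angular":[0,0,0],"claw":0.3},{"slide":[0,0,0],"angular":[0,0,0],"claw":0.3}]'
python3 snap.py w15
cat > fuses.py <<'E'
import sys,json; from h import *
n=sys.argv[1]; z=float(sys.argv[2]); s=json.load(open(f"pics/{n}.json")); C=cam("wrist",s); im=cv2.imread(f"pics/{n}.png")
h=cv2.cvtColor(im,cv2.COLOR_BGR2HSV)
m=cv2.inRange(h,np.array((9,30,110)),np.array((35,190,255)))
for c in cv2.findContours(m,0,1)[0]:
    if 400<cv2.contourArea(c)<6000:
        r=cv2.minAreaRect(c); p=onz(C,*r[0],z); B=[onz(C,*b,z) for b in cv2.boxPoints(r)]
        print(np.round(r[0],1),np.round(r[1],1),round(r[2],1),"tester",intester(p),"sides",[round(float(np.linalg.norm(B[i]-B[i-1])),3) for i in (1,2)],"world",np.round(p,4))
r=cv2.inRange(h,np.array((0,200,120)),np.array((6,255,255)))|cv2.inRange(h,np.array((175,200,120)),np.array((179,255,255)))
x,y,w,k=cv2.boundingRect(r); print("red",(x,y,w,k))
E
python3 fuses.py w15 .038
```

```text
t: 37.67
tcp_pos: [0.5872, -0.2345, 0.0235]
tool_rot: [0.722, 0.692, 0.0, -0.0]
force: [-1.9, 6.5, 5.5]
finger_gap: 0.193
gripper_force: 60.6
t: 38.5
tcp_pos: [0.59, -0.1724, 0.123]
tool_rot: [0.721, 0.693, -0.0, 0.0]
force: [0.6, -0.9, -0.2]
finger_gap: 0.648
gripper_force: 0.0
[472.  459.5] [39. 54.] 90.0 tester [ 0.1518 -0.3919] sides [0.051, 0.051] world [ 0.7284 -0.4083  0.038 ]
[291.5 410. ] [42. 45.] 90.0 tester [-0.0229 -0.3319] sides [0.04, 0.049] world [ 0.5565 -0.3407  0.038 ]
[318.5 204. ] [56. 37.] 90.0 tester [ 0.0014 -0.1387] sides [0.027, 0.043] world [ 0.5892 -0.1487  0.038 ]
[315.6 255.1] [ 89.8 188. ] 2.3 tester [-0.0007 -0.1795] sides [0.158, 0.064] world [ 0.5853 -0.1894  0.038 ]
[502.2 150.6] [96.7 93. ] 88.6 tester [ 0.1319 -0.0994] sides [0.063, 0.069] world [ 0.7213 -0.1152  0.038 ]
[305.5  83.5] [41. 65.] 0.0 tester [-0.0075 -0.0562] sides [0.04, 0.027] world [ 0.5839 -0.066   0.038 ]
red (357, 12, 1, 1)
```

The sled is back at about −103. The fuses read at tester y −56 and −139 mm. I'll turn to pick up the front one.

```bash
python3 -m creep '[{"slide":[0,0,0],"angular":[0,0,0.121],"claw":0.3},{"slide":[0,0,0],"angular":[0,0,0.121],"claw":0.3},{"slide":[0,0,0],"angular":[0,0,0.121],"claw":0.3},{"slide":[0,0,0],"angular":[0,0,0.121],"claw":0.3},{"slide":[0,0,0],"angular":[0,0,0.121],"claw":0.3},{"slide":[0,0,0],"angular":[0,0,0.121],"claw":0.3},{"slide":[0,0,0],"angular":[0,0,0.121],"claw":0.3},{"slide":[0,0,0],"angular":[0,0,0.121],"claw":0.3},{"slide":[0,0,0],"angular":[0,0,0.121],"claw":0.3},{"slide":[0,0,0],"angular":[0,0,0.121],"claw":0.3}]' 50 >/dev/null
python3 -m creep '[{"slide":[0,0,0],"angular":[0,0,0.121],"claw":0.3},{"slide":[0,0,0],"angular":[0,0,0.121],"claw":0.3},{"slide":[0,0,0],"angular":[0,0,0.118],"claw":0.3},{"slide":[0,-3.6,0],"angular":[0,0,0],"claw":0.3},{"slide":[0,-3.6,0],"angular":[0,0,0],"claw":0.3},{"slide":[0,-3.6,0],"angular":[0,0,0],"claw":0.3},{"slide":[0,0,0],"angular":[0,0,0],"claw":0.3},{"slide":[0,0,0],"angular":[0,0,0],"claw":0.3}]' | grep tcp
python3 snap.py w16; python3 fuses.py w16 .038
python3 - <<'E'
from h import *
goto(tester(-.002,-.056,-.0195),-2.51)
E
```

```text
tcp_pos: [0.5946, -0.0653, 0.1223]
[430. 232.] [42. 58.] 90.0 tester [ 0.0057 -0.1388] sides [0.043, 0.034] world [ 0.5935 -0.149   0.038 ]
[426.  190.5] [ 11. 156.] 90.0 tester [ 0.0375 -0.1326] sides [0.114, 0.008] world [ 0.6256 -0.1442  0.038 ]
[298.  189.5] [11. 66.] 90.0 tester [ 0.0378 -0.0386] sides [0.048, 0.008] world [ 0.63   -0.0503  0.038 ]
[108.4  39.5] [217.5  30.3] 4.0 tester [0.1347 0.0824] sides [0.018, 0.137] world [0.7321 0.0663 0.038 ]
[389.   41.5] [ 83. 104.] 90.0 tester [ 0.1345 -0.0989] sides [0.065, 0.048] world [ 0.7239 -0.1148  0.038 ]
red (449, 198, 100, 63)
slide [-0.56 -0.06 14.2 ] yaw now -2.3 turn z rad 0.004
```

Run:
```python
from h import *; import json
s=json.load(open("pics/w16.json")); C=cam("wrist",s); im=cv2.imread("pics/w16.png"); h=cv2.cvtColor(im,cv2.COLOR_BGR2HSV)
x,y=proj(C,tester(-.002,-.056,.038)).astype(int); print(x,y)
print("col",[tuple(int(a) for a in h[v,x]) for v in range(y-60,y+61,6)])
print("row",[tuple(int(a) for a in h[y,u]) for u in range(x-60,x+61,6)])
m=cv2.inRange(h,np.array((9,40,50)),np.array((35,200,255)))[y-60:y+60,x-60:x+60]
n,l,st,ce=cv2.connectedComponentsWithStats(m)
for k in range(1,n):
    if st[k,4]>200: 
        a=st[k]+[x-60,y-60,0,0,0]; print(a, "x edges",[intester(onz(C,a[0]+a[2]/2,v,.038)) for v in (a[1],a[1]+a[3])],[intester(onz(C,u,y,.038))[1] for u in (a[0],a[0]+a[2])])
```

```text
321 241
col [(36, 16, 82), (23, 40, 199), (24, 34, 200), (1, 186, 147), (1, 176, 154), (1, 181, 151), (1, 180, 153), (21, 73, 123), (19, 76, 124), (23, 69, 230), (22, 71, 230), (23, 68, 228), (23, 72, 228), (22, 73, 227), (22, 41, 200), (21, 31, 116), (30, 13, 80), (18, 15, 83), (34, 21, 86), (30, 7, 77), (20, 9, 83)]
row [(1, 178, 152), (2, 169, 74), (1, 180, 153), (2, 184, 155), (2, 189, 151), (1, 179, 154), (15, 151, 171), (18, 147, 201), (22, 74, 228), (22, 70, 229), (22, 71, 230), (22, 68, 231), (22, 69, 230), (20, 74, 220), (19, 142, 208), (1, 180, 154), (1, 180, 152), (1, 185, 149), (2, 180, 153), (1, 176, 154), (1, 185, 149)]
[ 261  222  120   50 2599] x edges [array([ 0.0132, -0.0556]), array([-0.0279, -0.0558])] [np.float64(-0.0095), np.float64(-0.1018)]
```

Fuse A lies against the −x rim (x ≈ −9 mm, y −56), so I'll grip at x −6.

```bash
python3 -m creep '[{"slide":[-0.5,-0.05,3],"angular":[0,0,0.004],"claw":0.3},{"slide":[-0.45,0,3],"angular":[0,0,0],"claw":0.3},{"slide":[0,0,3],"angular":[0,0,0],"claw":0.3},{"slide":[0,0,2],"angular":[0,0,0],"claw":0.3},{"slide":[0,0,0],"angular":[0,0,0],"claw":0.3}]' | grep -E "tcp"
python3 - <<'E'
from h import *
goto(tester(-.006,-.056,-.0195),-2.51)
E
```

```text
tcp_pos: [0.5819, -0.0665, 0.0084]
slide [ 0.37 -0.09  2.78] yaw now -2.73 turn z rad -0.004
```

```bash
python3 -m creep '[{"slide":[0.3,-0.1,0.5],"angular":[0,0,0],"claw":0.3},{"slide":[0,0,1],"angular":[0,0,0],"claw":0.3},{"slide":[0,0,1],"angular":[0,0,0],"claw":0.3},{"slide":[0,0,0.2],"angular":[0,0,0],"claw":0.3},{"slide":[0,0,0],"angular":[0,0,0],"claw":-0.6},{"slide":[0,0,0],"angular":[0,0,0],"claw":-0.6},{"slide":[0,0,0],"angular":[0,0,0],"claw":-0.6},{"slide":[0,0,0],"angular":[0,0,0],"claw":-0.6},{"slide":[0,0,0],"angular":[0,0,0],"claw":-0.6}]' 50
python3 -m creep '[{"slide":[0,0,0],"angular":[0,0,0],"claw":-0.6},{"slide":[0,0,-1],"angular":[0,0,0],"claw":-0.6},{"slide":[0,0,-2.5],"angular":[0,0,0],"claw":-0.6},{"slide":[0,0,-3],"angular":[0,0,0],"claw":-0.6},{"slide":[0,0,-3],"angular":[0,0,0],"claw":-0.6},{"slide":[0,0,-2],"angular":[0,0,0],"claw":-0.6},{"slide":[0,0,0],"angular":[0,0,0],"claw":-0.6}]'
python3 - <<'E'
from h import *
goto([.433,.330,-.025],-2.5)
E
```

```text
t: 41.27
tcp_pos: [0.5882, -0.0643, -0.014]
tool_rot: [1.0, -0.022, 0.0, 0.0]
force: [0.1, 0.0, -0.6]
finger_gap: 0.454
gripper_force: 50.9
t: 41.85
tcp_pos: [0.5915, -0.0652, 0.1062]
tool_rot: [1.0, -0.023, 0.005, 0.001]
force: [0.5, 0.5, 0.2]
finger_gap: 0.453
gripper_force: 51.0
slide [-17.75 -38.8   12.85] yaw now -2.58 turn z rad -0.001
```

```bash
python3 -m creep '[{"slide":[-1,-2,0],"angular":[0,0,0],"claw":-0.6},{"slide":[-1.5,-3.3,0],"angular":[0,0,0],"claw":-0.6},{"slide":[-1.5,-3.3,0],"angular":[0,0,0],"claw":-0.6},{"slide":[-1.5,-3.3,0],"angular":[0,0,0],"claw":-0.6},{"slide":[-1.5,-3.3,0],"angular":[0,0,0],"claw":-0.6},{"slide":[-1.5,-3.3,0],"angular":[0,0,0],"claw":-0.6},{"slide":[-1.5,-3.3,0],"angular":[0,0,0],"claw":-0.6},{"slide":[-1.5,-3.3,0],"angular":[0,0,0],"claw":-0.6},{"slide":[-1.5,-3.3,0],"angular":[0,0,0],"claw":-0.6},{"slide":[-1.5,-3.3,0],"angular":[0,0,0],"claw":-0.6}]' | grep -E "tcp|gap"
python3 -m creep '[{"slide":[-1.5,-3.3,0],"angular":[0,0,0],"claw":-0.6},{"slide":[-1.75,-3.8,0],"angular":[0,0,0],"claw":-0.6},{"slide":[0,0,3],"angular":[0,0,0],"claw":-0.6},{"slide":[0,0,3],"angular":[0,0,0],"claw":-0.6},{"slide":[0,0,2],"angular":[0,0,0],"claw":-0.6},{"slide":[0,0,0],"angular":[0,0,0],"claw":-0.6},{"slide":[0,0,0],"angular":[0,0,0],"claw":-0.6}]'
python3 - <<'E'
from h import *
goto([.433,.330,-.020],-2.5)
E
```

```text
tcp_pos: [0.4559, 0.2602, 0.1003]
finger_gap: 0.456
t: 43.27
tcp_pos: [0.427, 0.3306, 0.0196]
tool_rot: [1.0, -0.023, -0.002, 0.001]
force: [-0.1, -0.2, -0.6]
finger_gap: 0.451
gripper_force: 51.0
slide [0.61 0.03 3.96] yaw now -2.59 turn z rad -0.001
```

```bash
python3 -m creep '[{"slide":[0.3,0,1],"angular":[0,0,0],"claw":-0.6},{"slide":[0,0,1.5],"angular":[0,0,0],"claw":-0.6},{"slide":[0,0,1],"angular":[0,0,0],"claw":-0.6},{"slide":[0,0,0.4],"angular":[0,0,0],"claw":-0.6},{"slide":[0,0,0],"angular":[0,0,0],"claw":-0.6}]' | grep -E "tcp|^force"
python3 -m creep '[{"slide":[0,0,0],"angular":[0,0,0],"claw":0.3},{"slide":[0,0,0],"angular":[0,0,0],"claw":0.3},{"slide":[0,0,0],"angular":[0,0,0],"claw":0.3},{"slide":[0,0,-2],"angular":[0,0,0],"claw":0.3},{"slide":[0,0,-3],"angular":[0,0,0],"claw":0.3},{"slide":[0,0,-4],"angular":[0,0,0],"claw":0.3},{"slide":[0,0,-3],"angular":[0,0,0],"claw":0.3}]' | grep -E "tcp|^force"
python3 - <<'E'
from h import *
goto(tester(0.002,-.139,.06),-2.5)
E
```

```text
tcp_pos: [0.4312, 0.3306, -0.0188]
force: [0.6, -0.4, -0.3]
tcp_pos: [0.4317, 0.3313, 0.1042]
force: [-0.0, 0.3, -0.2]
slide [17.96 47.27  4.41] yaw now -2.59 turn z rad -0.001
```

```bash
python3 -m creep '[{"slide":[1.38,3.64,0],"angular":[0,0,0],"claw":0.3},{"slide":[1.38,3.64,0],"angular":[0,0,0],"claw":0.3},{"slide":[1.38,3.64,0],"angular":[0,0,0],"claw":0.3},{"slide":[1.38,3.64,0],"angular":[0,0,0],"claw":0.3},{"slide":[1.38,3.64,0],"angular":[0,0,0],"claw":0.3},{"slide":[1.38,3.64,0],"angular":[0,0,0],"claw":0.3},{"slide":[1.38,3.64,0],"angular":[0,0,0],"claw":0.3},{"slide":[1.38,3.64,0],"angular":[0,0,0],"claw":0.3},{"slide":[1.38,3.64,0],"angular":[0,0,0],"claw":0.3},{"slide":[1.38,3.64,0],"angular":[0,0,0],"claw":0.3}]' >/dev/null
python3 -m creep '[{"slide":[1.38,3.64,0],"angular":[0,0,0],"claw":0.3},{"slide":[1.38,3.64,0],"angular":[0,0,0],"claw":0.3},{"slide":[1.38,3.64,0],"angular":[0,0,0],"claw":0.3},{"slide":[0,0,0],"angular":[0,0,0],"claw":0.3},{"slide":[0,0,0],"angular":[0,0,0],"claw":0.3}]' |grep tcp
python3 snap.py w17
python3 - <<'E'
from h import *; import json
goto(tester(0.002,-.139,-.0165),-2.5)
s=json.load(open("pics/w17.json")); C=cam("wrist",s); im=cv2.imread("pics/w17.png"); h=cv2.cvtColor(im,cv2.COLOR_BGR2HSV)
x,y=proj(C,tester(.002,-.139,.038)).astype(int)
m=cv2.inRange(h,np.array((9,55,60)),np.array((35,200,255)))[y-60:y+60,x-70:x+70]
n,l,st,ce=cv2.connectedComponentsWithStats(m)
for k in range(1,n):
    if st[k,4]>200:
        a=st[k]+[x-70,y-60,0,0,0]; print(a,"x",[intester(onz(C,a[0]+a[2]/2,v,.038))[0] for v in (a[1],a[1]+a[3])],"y",[intester(onz(C,u,a[1]+a[3]-10,.038))[1] for u in (a[0],a[0]+a[2])])
E
```

```text
tcp_pos: [0.5899, -0.1524, 0.1022]
slide [ 0.1  -0.13 11.84] yaw now -2.7 turn z rad -0.003
[ 288  217   58   47 2160] x [np.float64(0.0217), np.float64(-0.0135)] y [np.float64(-0.1191), np.float64(-0.1608)]
```

```bash
python3 -m creep '[{"slide":[0,-0.05,3],"angular":[0,0,0],"claw":0.3},{"slide":[0,0,3],"angular":[0,0,0],"claw":0.3},{"slide":[0,0,3],"angular":[0,0,0],"claw":0.3},{"slide":[0,0,1.5],"angular":[0,0,0],"claw":0.3},{"slide":[0,0,1.2],"angular":[0,0,0],"claw":0.3},{"slide":[0,0,0],"angular":[0,0,0],"claw":0.3},{"slide":[0,0,0],"angular":[0,0,0],"claw":-0.6},{"slide":[0,0,0],"angular":[0,0,0],"claw":-0.6},{"slide":[0,0,0],"angular":[0,0,0],"claw":-0.6},{"slide":[0,0,0],"angular":[0,0,0],"claw":-0.6}]' 50
python3 -m creep '[{"slide":[0,0,0],"angular":[0,0,0],"claw":-0.6},{"slide":[0,0,0],"angular":[0,0,0],"claw":-0.6},{"slide":[0,0,-1],"angular":[0,0,0],"claw":-0.6},{"slide":[0,0,-2.5],"angular":[0,0,0],"claw":-0.6},{"slide":[0,0,-3],"angular":[0,0,0],"claw":-0.6},{"slide":[0,0,-3],"angular":[0,0,0],"claw":-0.6},{"slide":[0,0,-2],"angular":[0,0,0],"claw":-0.6},{"slide":[0,0,0],"angular":[0,0,0],"claw":-0.6}]'
python3 - <<'E'
from h import *
goto([.4204,.2413,-.020],-2.5)
E
```

```text
t: 46.4
tcp_pos: [0.5901, -0.1496, -0.014]
tool_rot: [1.0, -0.023, 0.001, 0.0]
force: [0.7, 0.4, -0.3]
finger_gap: 0.458
gripper_force: 50.8
t: 47.07
tcp_pos: [0.5925, -0.1508, 0.1053]
tool_rot: [1.0, -0.023, 0.005, 0.002]
force: [1.1, -0.2, -0.6]
finger_gap: 0.459
gripper_force: 50.9
slide [-19.08 -38.44  12.2 ] yaw now -2.59 turn z rad -0.001
```

```bash
python3 -m creep '[{"slide":[-1,-2,0],"angular":[0,0,0],"claw":-0.6},{"slide":[-1.65,-3.3,0],"angular":[0,0,0],"claw":-0.6},{"slide":[-1.65,-3.3,0],"angular":[0,0,0],"claw":-0.6},{"slide":[-1.65,-3.3,0],"angular":[0,0,0],"claw":-0.6},{"slide":[-1.65,-3.3,0],"angular":[0,0,0],"claw":-0.6},{"slide":[-1.65,-3.3,0],"angular":[0,0,0],"claw":-0.6},{"slide":[-1.65,-3.3,0],"angular":[0,0,0],"claw":-0.6},{"slide":[-1.65,-3.3,0],"angular":[0,0,0],"claw":-0.6},{"slide":[-1.65,-3.3,0],"angular":[0,0,0],"claw":-0.6},{"slide":[-1.65,-3.3,0],"angular":[0,0,0],"claw":-0.6}]' | grep -E "tcp|gap"
python3 -m creep '[{"slide":[-1.65,-3.3,0],"angular":[0,0,0],"claw":-0.6},{"slide":[-1.3,-3.4,0],"angular":[0,0,0],"claw":-0.6},{"slide":[0,0,3],"angular":[0,0,0],"claw":-0.6},{"slide":[0,0,3],"angular":[0,0,0],"claw":-0.6},{"slide":[0,0,2],"angular":[0,0,0],"claw":-0.6},{"slide":[0,0,0],"angular":[0,0,0],"claw":-0.6},{"slide":[0,0,0],"angular":[0,0,0],"claw":-0.6}]'
python3 - <<'E'
from h import *
goto([.4204,.2413,-.020],-2.5)
E
```

```text
tcp_pos: [0.4436, 0.1758, 0.0994]
finger_gap: 0.458
t: 48.48
tcp_pos: [0.4175, 0.2424, 0.0188]
tool_rot: [1.0, -0.023, -0.002, 0.001]
force: [0.4, -0.4, -0.6]
finger_gap: 0.456
gripper_force: 50.8
slide [0.31 0.09 3.88] yaw now -2.59 turn z rad -0.002
```

```bash
python3 -m creep '[{"slide":[0.2,0,1],"angular":[0,0,0],"claw":-0.6},{"slide":[0,0,1.5],"angular":[0,0,0],"claw":-0.6},{"slide":[0,0,1],"angular":[0,0,0],"claw":-0.6},{"slide":[0,0,0.3],"angular":[0,0,0],"claw":-0.6},{"slide":[0,0,0],"angular":[0,0,0],"claw":-0.6}]' | grep -E "tcp|^force"
python3 -m creep '[{"slide":[0,0,0],"angular":[0,0,0],"claw":0.3},{"slide":[0,0,0],"angular":[0,0,0],"claw":0.3},{"slide":[0,0,0],"angular":[0,0,0],"claw":0.3},{"slide":[0,0,-2],"angular":[0,0,0],"claw":0.3},{"slide":[0,0,-3],"angular":[0,0,0],"claw":0.3},{"slide":[0,0,-4],"angular":[0,0,0],"claw":0.3},{"slide":[0,0,-4],"angular":[0,0,0],"claw":0.3},{"slide":[0,0,-4],"angular":[0,0,0],"claw":0.3},{"slide":[0,0,0],"angular":[0,0,0],"claw":0.3},{"slide":[0,0,0],"angular":[0,0,0],"claw":0.3}]' | grep -E "tcp|^force"
python3 snap.py w18; python3 fuses.py w18 .031
python3 - <<'E'
from h import *
CS=cam("scene"); b=viewer.snapshot("scene"); a=viewer.snapshot("top"); cv2.imwrite("pics/topE.png",a); cv2.imwrite("pics/sceneE.png",b)
# bystanders & sled: difference from the start pictures in the scene view
d=cv2.absdiff(cv2.GaussianBlur(b,(5,5),0),cv2.GaussianBlur(cv2.imread("pics/scene0.png"),(5,5),0)).max(2)
for n,c in (("lens",(391,303)),("can",(281,365)),("mug",(495,185)),("oil",(199,390)),("holder",(166,332)),("screwdriver",(435,247)),("orange",(234,332)),("turq",(194,263)),("fuseA old",(235,268)),("fuseB old",(207,302))):
    print(n,int((d[c[1]-14:c[1]+15,c[0]-14:c[0]+15]>60).sum()))
h=cv2.cvtColor(b,cv2.COLOR_BGR2HSV)
m=cv2.inRange(h,np.array((0,0,170)),np.array((179,60,255)))
for y in (-.07,.03): pass
x,y=proj(CS,tester(0,.03,.01)).astype(int); print("dot near",x,y, (h[y-10:y+11,x-10:x+11,1]<110).astype(int).tolist() if 0 else "")
for c in cv2.findContours(m[y-20:y+20,x-20:x+20],0,1)[0]:
    if cv2.contourArea(c)>3: p=np.array(cen(c))+[x-20,y-20]; print(p,intester(onz(CS,*p,.01)))
E
```

```text
tcp_pos: [0.4206, 0.2424, -0.0186]
force: [0.3, -0.6, -1.1]
tcp_pos: [0.4225, 0.2434, 0.1546]
force: [-0.2, 0.1, -0.0]
[267.1 261.7] [204.7  36.9] 14.9 tester [-0.2193  0.2942] sides [0.035, 0.181] world [0.3877 0.2935 0.031 ]
[324.3 215.5] [42.1 50.5] 88.5 tester [-0.1765  0.2426] sides [0.043, 0.037] world [0.4283 0.2401 0.031 ]
[226.5 213.5] [57. 43.] -0.0 tester [-0.1747  0.3271] sides [0.038, 0.048] world [0.4338 0.3244 0.031 ]
[474.  182.5] [27. 26.] 90.0 tester [-0.1481  0.1171] sides [0.022, 0.023] world [0.4511 0.1134 0.031 ]
[ 18.5 240.5] [ 37. 169.] 0.0 tester [-0.1991  0.5139] sides [0.165, 0.031] world [0.4175 0.5121 0.031 ]
[398.5  16.5] [19.9 33.8] 2.3 tester [-0.0266  0.1885] sides [0.022, 0.014] world [0.5756 0.1794 0.031 ]
red (527, 208, 1, 1)
lens 0
can 0
mug 0
oil 0
holder 0
screwdriver 0
orange 0
turq 0
fuseA old 282
fuseB old 302
dot near 373 226 
[375.21052632 242.0877193 ] [ 0.0302 -0.0026]
[376.13636364 207.62121212] [-0.0333  0.0807]
```

Both fuses are in the tin tray and the bystanders are unchanged. One last numeric check of the sled position.

Run:
```python
from h import *; import json
S=cam("scene"); im=cv2.imread("pics/sceneE.png"); h=cv2.cvtColor(im,cv2.COLOR_BGR2HSV)
for ys in (-.113,-.103,-.087):
    print(ys,"handle px",proj(S,tester(0,ys-.122,.072)).round(1),"base",proj(S,tester(0,ys-.122,.01)).round(1))
m=(h[262:322,260:325,2]<45).astype(np.uint8); n,l,st,ce=cv2.connectedComponentsWithStats(m); k=1+st[1:,4].argmax(); print("handle blob",st[k]+[260,262,0,0,0],ce[k]+[260,262])
i0=cv2.cvtColor(cv2.imread("pics/scene0.png"),cv2.COLOR_BGR2HSV); m=(i0[262:322,260:325,2]<45).astype(np.uint8); n,l,st,ce=cv2.connectedComponentsWithStats(m); k=1+st[1:,4].argmax(); print("start blob",st[k]+[260,262,0,0,0],ce[k]+[260,262])
```

```text
-0.113 handle px [287.8 282.7] base [289.7 300.9]
-0.103 handle px [291.5 279.5] base [293.3 297.7]
-0.087 handle px [297.5 274.4] base [298.9 292.8]
handle blob [287 281  12  21 173] [292.67630058 291.39884393]
start blob [283 284  12  21 175] [288.6        293.77142857]
```

```bash
python3 -c "
from station import ticket; print(ticket.sign_off())"
```

```text
the job is handed in; nothing more can be done
None
```

The job is handed in: both fuses found on the bench were loaded, tested with yellow, green and red pressed in order under the needle, and are now in the tin tray, with the sled drawn back to about −103 mm and seated in its track.

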